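Lock the last hold-down stud of a battery module into the T-slot plate

TASK

One foot of the battery module on the T-slot plate still lacks its hold-down stud (the other foot shows a finished one): take the stud with the black T-handle from its cradle, stand it head down in that foot's slot in front of the foot, its T-head lengthwise in the slot, and let go so that it stands by itself. Then take it by the handle, slide it along the slot fully home into the foot's notch, give it a quarter turn so that its head locks across the slot, and let go. Leave everything else on the bench where it is.

Things in the scene. Friction and masses are not known exactly. Their poses are not given: they have to be found in the camera images.
- stud: Loose hold-down stud, 116 mm long, 0.15-0.23 kg. Its axis is its own x: +x to the T-head, -x to the black T-handle. Origin on the axis, in the middle of the square aluminium body (26 x 26 mm, 45 mm long: stud x -22.5 to +22.5 mm). Starts lying level in the cradle, its z up, its y level. Stands by itself with its head on the slot's floor.
- stud_head (a point): Centre of the end face of the stud's T-head (stud x = +57.5 mm). The head is 31 mm long (stud y), 14 mm wide (stud z), 10 mm thick, alike either way round; then comes a round shank 14 mm in diameter, 25 mm long, up to the square body. When the stud stands in a slot this point is on the slot's floor, 12 mm above the bench.
- stud_wing (a point): Centre of the stud's T-handle bar (stud x = -48.5 mm, 106 mm from the head's end face): 40 mm long along the stud's y, parallel to the head, 10 mm thick (stud z), 20 mm high along the axis; a neck 16 x 10 mm, 16 mm long, joins it to the square body. Held here, the stud tilts if its head drags on the slot's floor; it can be lifted up to 4 mm before the head meets the lips.
- cradle: Fixed grey cradle on the bench, base 118 x 190 x 8 mm, origin at its underside. Two stations at its y = +40 and -40 mm hold the stud and the pin, axis along the cradle's x, 55 mm above the bench, head or tip to +x; lift straight up.
- cradle_ribs (a point): Point between the cradle's two ribs (each 8 mm thick, at cradle x = -22.5 to -14.5 mm, top 51 mm above the bench, and x = 37.5 to 45.5 mm, top 54 mm), at cradle x = 11.5 mm, on the base. Between the ribs the stud's square body and shank are free on both sides, and below down to 8 mm above the bench.
- plate: Fixed aluminium T-slot plate on the bench, 220 mm (its x) x 380 mm (its y) x 36 mm high, origin at the centre of its underside. Three slots run along its y, at its x = -65, 0, +65 mm, closed at both ends. Slot mouth 20 mm wide, lips 10 mm thick, below them a channel 36 mm wide and 14 mm high; slot floor 12 mm above the bench.
- foot: Steel foot without a stud, fixed to the module's end over the slot at plate x = -65 or +65 mm; axes parallel to the plate's. Origin: seat of its notch, on the plate's top (36 mm above the bench), where the standing stud's axis belongs. Foot plate 8 mm thick, 60 mm wide; a standing stud's square body passes 3 mm above it. The slot is free for 110 mm in front of (-y of) the foot.
- notch_mouth (a point): Middle of the notch's open end, 22 mm from the foot's origin towards its -y, at the foot's top. The notch is 20 mm wide, right above the slot, and ends 10 mm beyond the foot's origin (+y), so a stud pushed against its end has its axis 3 mm past the origin. The battery module begins 35 mm beyond the origin, its top 90 mm above the bench (96 mm at its far end).
- foot_done: The module's other foot, over the other outer slot 130 mm away, with a fixed stud already locked in it, standing to 128 mm above the bench. Origin and axes as for the empty foot.
- pin: Bystander: a locating pin with a round red knob and no T-head, 110 mm long, lying in the cradle's other station, 80 mm from the stud. Origin at the middle of its square body. Leave alone.
- multimeter: Bystander: black multimeter, 170 x 82 x 34 mm, on the bench. Leave alone.
- cell: Bystander: blue prismatic battery cell standing on edge, 148 x 27 x 97 mm. Leave alone.
- plug: Bystander: orange high-voltage plug, 80 x 44 x 42 mm. Leave alone.
- busbar: Bystander: copper busbar link, 110 x 22 x 4 mm, on the bench near the robot. Leave alone.
- driver: Bystander: screwdriver on the bench near the robot. Leave alone.

How it is judged:
By the outcome, as a careful person would: the job done as asked, in the order asked, and still so for the second after the job is handed in, with the robot touching nothing.
It also fails if it takes over 67 s, if anything falls off the work surface, if the arm or the gripper's body presses on something with over 40 N, if the wrist force passes 120 N, or if a joint passes its speed limit or range.

ROBOT

A 6-joint arm with a two-finger parallel gripper is mounted at the origin on the work surface. World frame = base frame: x ahead of the robot, y to its left, z up, the work surface at z = 0. Lengths are in mm, angles in rad, forces in N, time in s.
With the tool pointing down it reaches from about 400 to 925 mm from the base axis. Payload 12.5 kg.
Tool frame: the origin (TCP) lies at the centre of the arm's flange, where the gripper is bolted on; the fingertips stand 190 mm ahead of it and the grasp point (between the pads) lies 171 mm ahead of it; z points along the fingers, y is the direction in which the jaws open and shut (so a half turn about z gives the same grasp; the last joint's range is limited). The gripper opens to 95 mm and grips with 3 to 60 N. Pads are 20 mm wide; open, the fingers measure 119 mm over their backs; the gripper's body (75 mm by 180 mm) begins 59 mm behind the grasp point.
Start: joints at [1.164, 0.491, 1.559, -0, 1.092, -0.106], TCP at [185.154, 596.945, 404.761] pointing down, gripper open.
Joint ranges: [-3.1, 3.1], [-0.84, 2.19], [0.05, 2.79], [-1.13, 4.28], [0.06, 2.93], [-2.69, 2.69]. Speed limits (rad/s): [2.22, 2.22, 2.79, 3.14, 3.14, 3.14].

INTERFACE

Orientations are given as [roll, pitch, yaw] about the fixed x, y, z axes, in that order (R = Rz(yaw) Ry(pitch) Rx(roll)).
In Python, from cell import env gives the robot as it stands.
- The arm moves only by the shell command python3 -m pendant 'ROWS'. ROWS is JSON, a list of rows, each an object of numbers: "x", "y", "z": the shift along the tool's x, y, z in units of 150 mm (1.0 is 150 mm); "rx", "ry", "rz": the turn, a rotation vector about the tool's x, y, z in units of 45 degrees (1.0 is 45 degrees); "jaw": the opening, from 0 (shut) to 1 (fully open). In form: [{"x": .., "y": .., "z": .., "rx": .., "ry": .., "rz": .., "jaw": ..}, ...]. A call has 1 to 10 rows; each row is the pose to reach, as a shift and turn from the pose commanded when the call began, along the tool's axes at that moment; what a row does not reach only later rows make up. A row lasts 1/8 s, in which the tool goes at most 62.5 mm and 10.7 degrees, less where a joint would pass 70% of its speed; a pose out of reach is approached as far as the arm can. A call with a number of a shift or a turn outside -1 to 1 is refused whole. A call with a gripper value outside its range is refused whole. The fingers move at their own pace and stop on an object; the grip force is fixed at half the most. Time passes only in rows, so rows that repeat a pose let the fingers close. It gives the time, the measured TCP pose, the force and the opening at its end, in the units of the state.
- env.state(): the state, without advancing time (a new reading comes with each control period).
- env.read_camera(name): name is "scene" or "side" or "wrist"; returns a dict with "img" (480x640x3 uint8, red, green, blue), "fx", "fy", "cx", "cy" (pixels), "rvec" (rotation vector, rad) and "tvec" (3), from world to camera coordinates, as OpenCV has them. Camera axes: x right, y down, z forward; pixel columns grow to the right and rows downward; lengths in mm; the calibration is good to about 2 mm. A picture is of the moment at which its call begins. There is no depth.
- env.job_done(): hands the job in, once; it reports no verdict.
The state is a dict: "t": time; "joints": joint angles; "qvel": joint speeds; "tau": joint torques, N m; "eef_pos": TCP position; "tcp_rot": TCP orientation; "ft_force": force on the tool from outside, world axes, zero at the start; "moment": the same for the moment, N m; "opening": opening from 0.0 (shut) to 1.0 (fully open).
Only numpy, scipy, OpenCV 4.12 (cv2) and the standard library are available. Lean on these libraries where they do the work, as an engineer would, in place of code of your own. Each camera call takes 0.05 s, during which the arm holds its last target.

## Working session

There is one attempt and no reset: what is moved stays moved. The work goes in short steps, Python scripts to look and compute and a shell command to move; the robot and the scene stay as the last step left them, time stands still between calls to the robot, and variables do not carry over. Pictures are saved under pics/ and viewed, and the job is handed in when it is done.

```bash
ls; mkdir -p pics; python3 - <<'E'
from cell import env
import cv2
print(env.state())
for n in ["scene","side","wrist"]:
    c=env.read_camera(n); cv2.imwrite(f"pics/{n}0.png",c["img"][:,:,::-1])
    print(n,c["fx"],c["fy"],c["cx"],c["cy"],c["rvec"],c["tvec"])
E
```

```text
pics
{'t': 0.0, 'joints': array([ 1.16438222e+00,  4.91576073e-01,  1.55943557e+00, -1.52085932e-05,
        1.09170732e+00, -1.05611798e-01]), 'qvel': array([-5.59006918e-05, -1.20970655e-03, -2.54939923e-04,  3.01286555e-03,
        1.22990028e-03, -6.29762647e-05]), 'tau': array([ 1.66241374e-03, -6.12637424e+01, -2.58189136e+01,  6.93576713e-02,
        4.81471675e-02, -9.47600279e-05]), 'eef_pos': array([185.15516427, 596.91709771, 404.15615144]), 'tcp_rot': array([-3.14047120e+00, -1.05316787e-04,  2.84079731e+00]), 'ft_force': array([-0.34711993,  1.01012867, -0.11730616]), 'moment': array([ 0.03647592, -0.01987774, -0.04045512]), 'opening': 1.002555618171195}
scene 473.3756972260381 473.3756972260381 317.8740241887253 241.9271075092108 [ 2.3380701   1.16350291 -0.324506  ] [-274.47591277 -370.68867579 1229.84195585]
side 624.6266802210262 624.6266802210262 313.8730035739304 241.4244943079158 [ 2.09848715 -0.11982585  0.07566564] [-576.66249417   57.58138304 1519.19866739]
wrist 337.06920845843297 337.06920845843297 319.13473038490923 244.8075965237993 [-2.33446718 -1.72071609 -0.24726931] [-625.53327704  -32.52445986  391.98270764]
```

View pics/scene0.png

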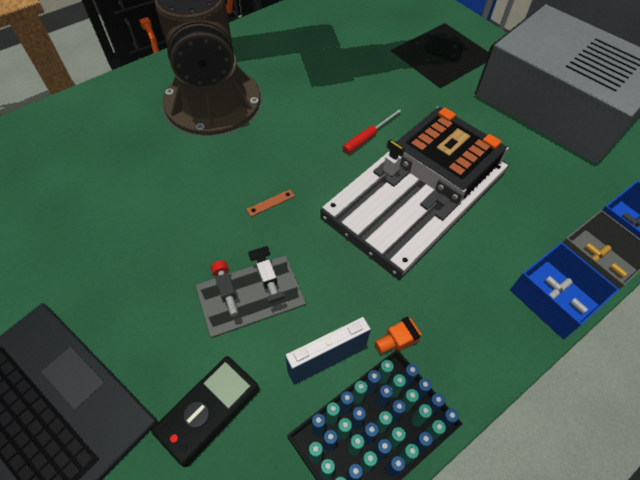

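View pics/side0.png

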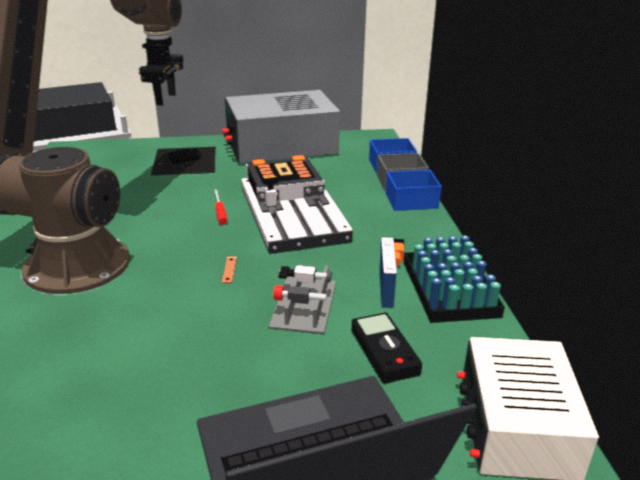

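View pics/wrist0.png

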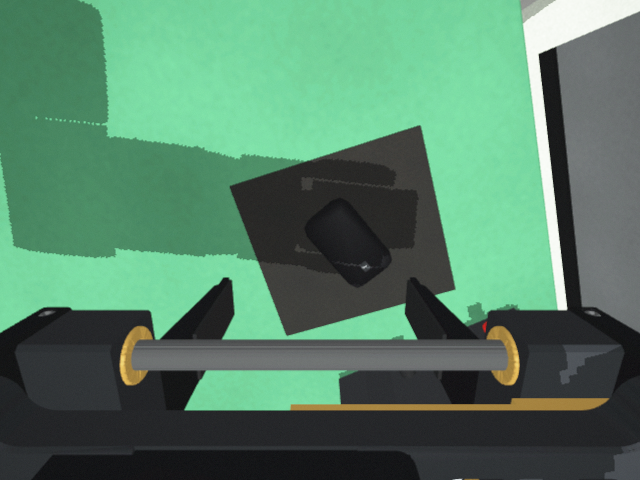

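The scene view shows the stud with its black handle at about (262,262), the pin at (222,280), the plate corners at about (323,212) and (402,275), the empty foot at (437,205) and the finished foot at (394,165). I'll enlarge these areas.

```bash
cat > h.py <<'E'
import numpy as np, cv2
from cell import env
def cam(n):
    c=env.read_camera(n); R,_=cv2.Rodrigues(np.array(c["rvec"],float)); c["R"]=R; c["t"]=np.array(c["tvec"],float).ravel(); return c
def ray(c,uv):
    d=c["R"].T@np.array([(uv[0]-c["cx"])/c["fx"],(uv[1]-c["cy"])/c["fy"],1]); return -c["R"].T@c["t"],d/np.linalg.norm(d)
def onz(c,uv,z):
    o,d=ray(c,uv); return o+d*(z-o[2])/d[2]
def proj(c,p):
    q=c["R"]@np.array(p,float)+c["t"]; return np.array([c["fx"]*q[0]/q[2]+c["cx"],c["fy"]*q[1]/q[2]+c["cy"]])
def tri(ca,ua,cb,ub):
    o1,d1=ray(ca,ua);o2,d2=ray(cb,ub)
    s=np.linalg.lstsq(np.c_[d1,-d2],o2-o1,rcond=None)[0]
    a,b=o1+s[0]*d1,o2+s[1]*d2
    return (a+b)/2,np.linalg.norm(a-b)
def crop(c,x,y,w,h,k,name):
    cv2.imwrite("pics/"+name,cv2.resize(c["img"][y:y+h,x:x+w,::-1],None,fx=k,fy=k,interpolation=cv2.INTER_CUBIC))
E
python3 - <<'E'
from h import *
c=cam("scene"); crop(c,190,235,130,100,6,"s1.png"); crop(c,310,100,200,180,4-1,"s2.png")
s=cam("side"); crop(s,260,255,90,80,7,"d1.png"); crop(s,230,150,130,100,6,"d2.png")
E
```

```text
(no output)
```

View pics/s1.png

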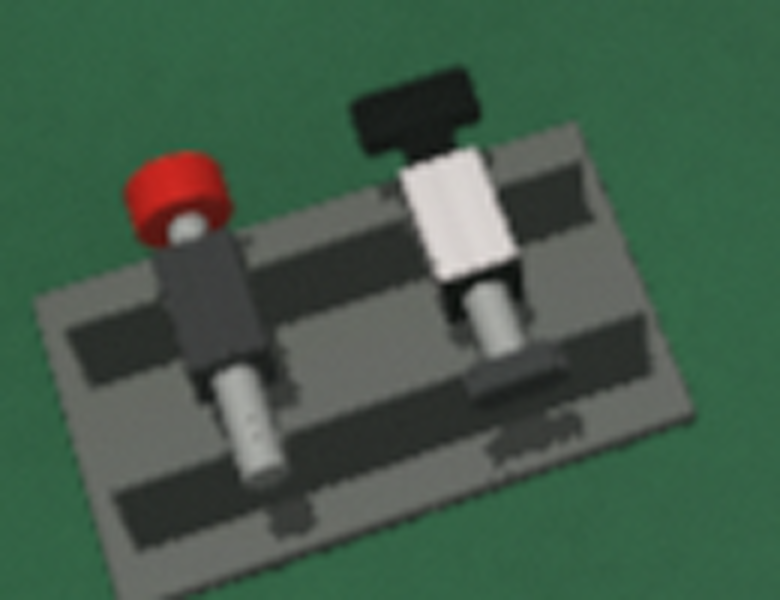

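View pics/s2.png

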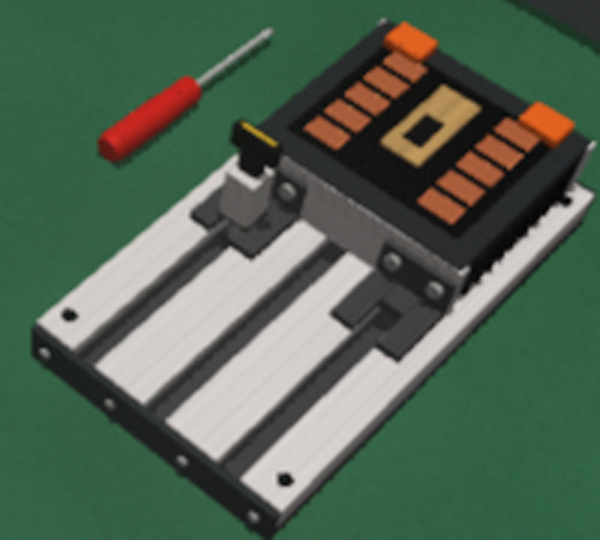

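View pics/d1.png

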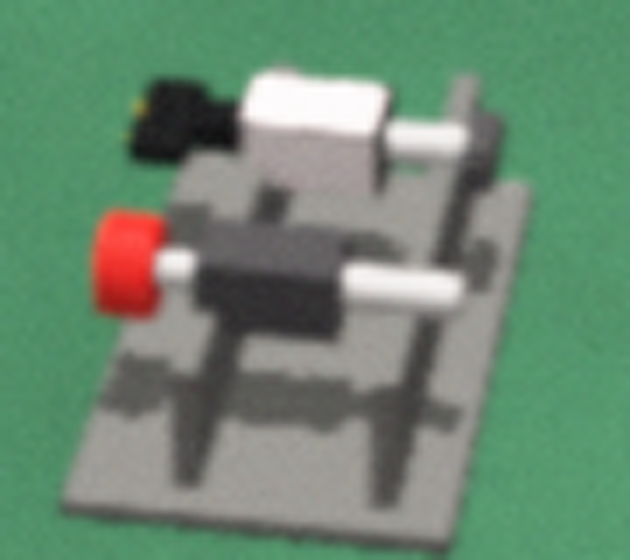

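View pics/d2.png

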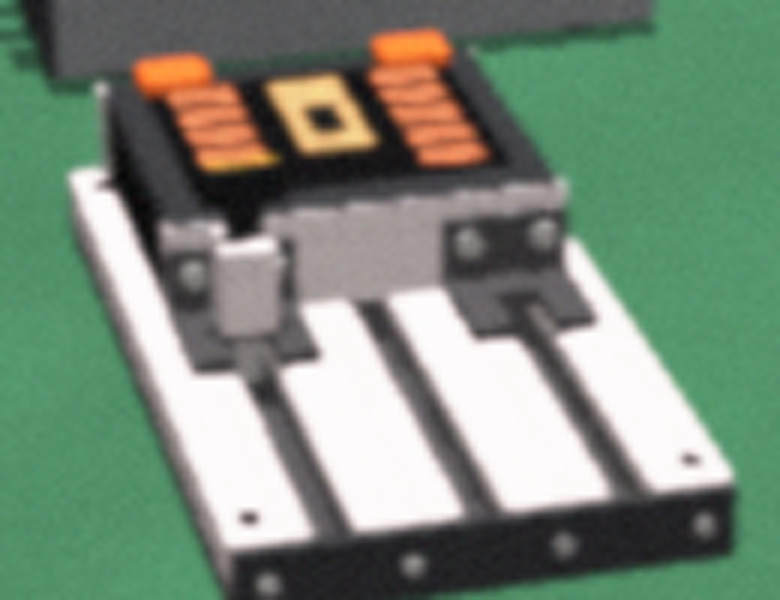

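```bash
python3 - <<'E'
from h import *
c=cam("scene"); s=cam("side")
C=lambda x,y:(190+x/6,235+y/6)
P=lambda x,y:(310+x/3,100+y/3)
cr=[onz(c,C(*p),8)[:2] for p in [(35,300),(577,122),(693,415),(120,598)]]
cr=np.array(cr);print("cradle",cr.round(1),[np.linalg.norm(cr[i]-cr[(i+1)%4]).round(1) for i in range(4)],cr.mean(0))
pl=np.array([onz(c,P(*p),36)[:2] for p in [(35,328),(272,517),(594,195)]])
print("plate",pl.round(1),np.linalg.norm(pl[0]-pl[1]),np.linalg.norm(pl[2]-pl[1]), (pl[0]+pl[2])/2)
S=lambda x,y:(230+x/6,150+y/6)
ps=np.array([onz(s,S(*p),36)[:2] for p in [(232,550),(733,487),(70,178)]]);print("side plate",ps.round(1),np.linalg.norm(ps[0]-ps[1]),np.linalg.norm(ps[2]-ps[0]),(ps[1]+ps[2])/2)
D=lambda x,y:(260+x/7,255+y/7)
# body top face z=68 corners in scene
b=np.array([onz(c,C(*p),68)[:2] for p in [(400,172),(476,147),(518,247),(440,280)]]);print("body",b.round(1),b.mean(0),[np.linalg.norm(b[i]-b[(i+1)%4]).round(1) for i in range(4)])
b=np.array([onz(s,D(*p),68)[:2] for p in [(255,70),(386,83),(378,128),(242,118)]]);print("body side",b.round(1),b.mean(0))
for n in np.array([(35,300),(577,122),(693,415),(120,598)]):pass
E
```

```text
cradle [[ 453.9 -302.4]
 [ 505.  -121.1]
 [ 616.9 -154.5]
 [ 560.1 -332.5]] [np.float64(188.3), np.float64(116.7), np.float64(186.8), np.float64(110.5)] [ 533.95985164 -227.60391373]
plate [[472.   -4.6]
 [684.3  26. ]
 [626.2 408.7]] 214.49917914283117 387.1208499210602 [549.12274397 202.02243116]
side plate [[467.6   0.7]
 [682.7  30.7]
 [407.5 375. ]] 217.16677370873498 379.13451052187247 [545.10457719 202.84818502]
body [[ 517.5 -194.3]
 [ 524.3 -170.2]
 [ 561.6 -179.9]
 [ 556.7 -205.5]] [ 540.020912   -187.50073453] [np.float64(25.0), np.float64(38.6), np.float64(26.0), np.float64(40.8)]
body side [[ 521.7 -163.9]
 [ 562.5 -176.1]
 [ 556.9 -201.7]
 [ 515.1 -191.3]] [ 539.02510868 -183.25045693]
```

```bash
cat >> h.py <<'E'
from scipy.spatial.transform import Rotation as Ro
def pose():
    s=env.state(); return np.array(s["eef_pos"]),Ro.from_euler("xyz",s["tcp_rot"])
def need(p,R=None,gp=False):
    """units to reach TCP pos p (or grasp point if gp) and Rotation R"""
    p0,R0=pose(); R=R0 if R is None else R
    p=np.array(p,float)
    if gp: p=p-R.apply([0,0,171])
    print("xyz",(R0.inv().apply(p-p0)/150).round(4),"rot",((R0.inv()*R).as_rotvec()/(np.pi/4)).round(4))
def toolR(z,y):
    z=np.array(z,float);z/=np.linalg.norm(z);y=np.array(y,float);y-=z*(y@z);y/=np.linalg.norm(y)
    return Ro.from_matrix(np.c_[np.cross(y,z),y,z])
E
python3 - <<'E'
from h import *
c=cam("wrist"); p,R=pose()
print(R.inv().apply(-c["R"].T@c["t"]-p).round(1), R.inv().apply(c["R"].T[:,2]).round(3), R.inv().apply(c["R"].T[:,0]).round(3))
print(R.as_matrix().round(3))
need([540,-190,380],toolR([0,0,-1],[.277,.96,0]))
E
```

```text
[79.8  0.9 19.6] [-0.283  0.     0.959] [0. 1. 0.]
[[-0.955  0.296  0.   ]
 [ 0.296  0.955 -0.   ]
 [-0.    -0.    -1.   ]]
xyz [-3.8137 -4.31    0.1648] rot [-0.0001  0.     -0.0253]
```

```bash
python3 -m pendant '[{"x":-0.35,"y":-0.2},{"x":-0.7,"y":-0.4},{"x":-1,"y":-0.5}]'
python3 -m pendant '[{"x":-0.35,"y":-0.2},{"x":-0.7,"y":-0.4},{"x":-1,"y":-0.5}]'
python3 -m pendant '[{"x":-0.35,"y":-0.2},{"x":-0.7,"y":-0.4},{"x":-1,"y":-0.5}]'
python3 -m pendant '[{"x":-0.3,"y":-0.2},{"x":-0.4,"y":-0.3},{"x":-0.4,"y":-0.4},{"x":-0.4,"y":-0.4}]'
python3 - <<'E'
from h import *
c=cam("wrist"); cv2.imwrite("pics/w1.png",c["img"][:,:,::-1]); np.savez("w1.npz",**c); print(pose()[0],env.state()["t"])
E
```

```text
[185.15137206 596.9250376  404.69889458] 0.45invalid input
invalid input
invalid input
invalid input
```

View pics/w1.png

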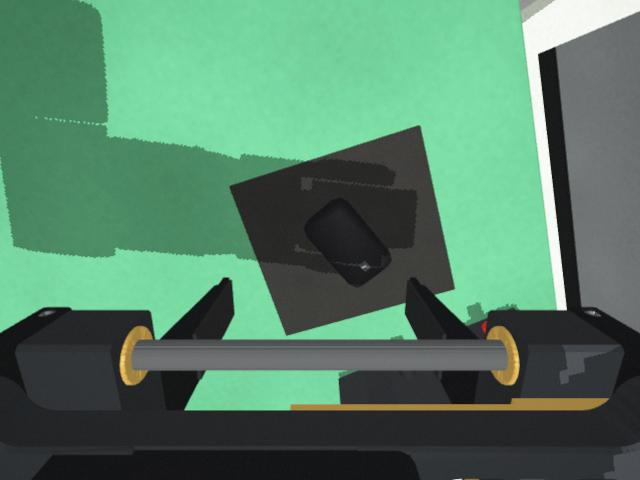

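The arm hasn't moved: the pendant refused all four calls. The rows probably need every field filled in.

```bash
python3 -m pendant '[{"x":-0.35,"y":-0.2,"z":0,"rx":0,"ry":0,"rz":0,"jaw":1},{"x":-0.7,"y":-0.4,"z":0,"rx":0,"ry":0,"rz":0,"jaw":1},{"x":-1,"y":-0.5,"z":0,"rx":0,"ry":0,"rz":0,"jaw":1}]'
python3 -c "
from h import *
print(pose()[0],env.state()['t'])"
```

```text
t: 0.82
eef_pos: [307.1, 479.2, 405.0]
tcp_rot: [3.141, 0.0, 2.841]
ft_force: [-0.1, 0.7, 0.1]
opening: 0.997
[307.1365695  479.21194664 405.00981682] 0.825
```

```bash
python3 -m pendant '[{"x":-0.35,"y":-0.2,"z":0,"rx":0,"ry":0,"rz":0,"jaw":1},{"x":-0.7,"y":-0.4,"z":0,"rx":0,"ry":0,"rz":0,"jaw":1},{"x":-1,"y":-0.5,"z":0,"rx":0,"ry":0,"rz":0,"jaw":1}]'
python3 -m pendant '[{"x":-0.35,"y":-0.2,"z":0,"rx":0,"ry":0,"rz":0,"jaw":1},{"x":-0.7,"y":-0.4,"z":0,"rx":0,"ry":0,"rz":0,"jaw":1},{"x":-1,"y":-0.5,"z":0,"rx":0,"ry":0,"rz":0,"jaw":1}]'
python3 -m pendant '[{"x":-0.3,"y":-0.2,"z":0,"rx":0,"ry":0,"rz":0,"jaw":1},{"x":-0.4,"y":-0.3,"z":0,"rx":0,"ry":0,"rz":0,"jaw":1},{"x":-0.4,"y":-0.3,"z":0,"rx":0,"ry":0,"rz":0,"jaw":1}]'
python3 - <<'E'
from h import *
c=cam("wrist"); cv2.imwrite("pics/w1.png",c["img"][:,:,::-1]); np.savez("w1.npz",**c); print(pose()[0],env.state()["t"])
E
```

```text
t: 1.2
eef_pos: [428.4, 362.9, 405.0]
tcp_rot: [3.141, 0.0, 2.84]
ft_force: [-0.1, 0.8, 0.5]
opening: 0.999
t: 1.58
eef_pos: [549.6, 246.7, 404.9]
tcp_rot: [3.141, 0.0, 2.84]
ft_force: [0.2, 0.5, 0.7]
opening: 0.999
t: 1.95
eef_pos: [592.5, 187.0, 404.5]
tcp_rot: [-3.142, -0.0, 2.839]
ft_force: [0.2, 0.4, -0.4]
opening: 1.003
[591.94128645 188.00450567 404.63671034] 2.0
```

View pics/w1.png

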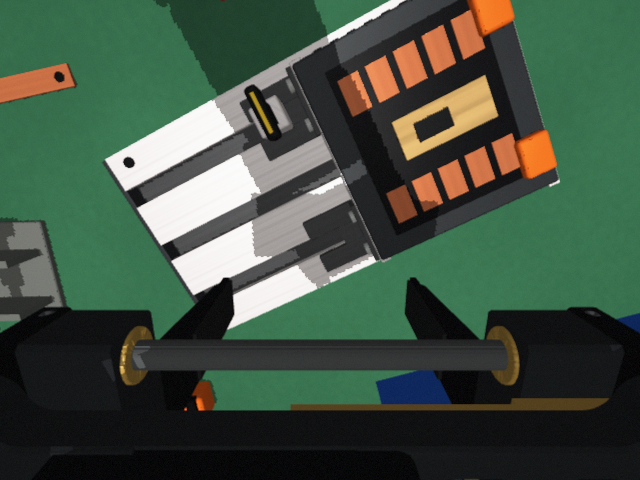

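The wrist view shows the whole plate: the finished foot at (268,118), the empty foot and its notch at (338,240), and the outer slot running down-left to (205,297). I'll enlarge the foot for a precise measurement.

```bash
python3 - <<'E'
from h import *
c=dict(np.load("w1.npz")); crop(c,185,185,210,130,3.8,"w1a.png"); crop(c,95,60,240,170,3.2,"w1b.png")
E
```

```text
(no output)
```

View pics/w1a.png

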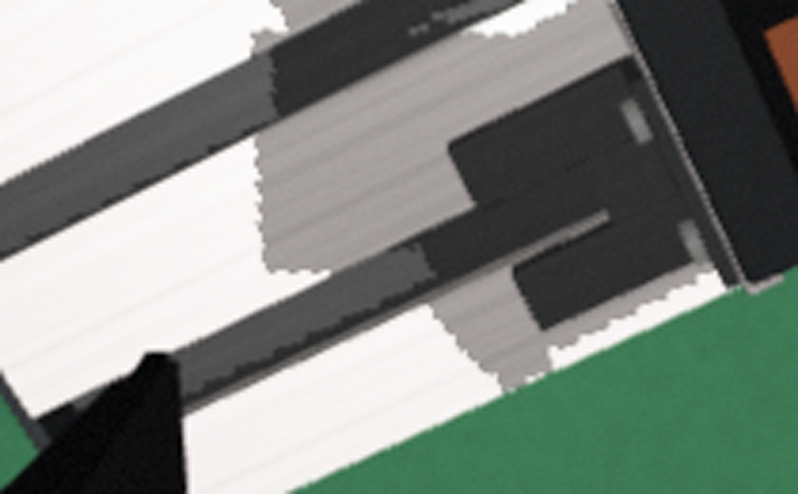

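View pics/w1b.png

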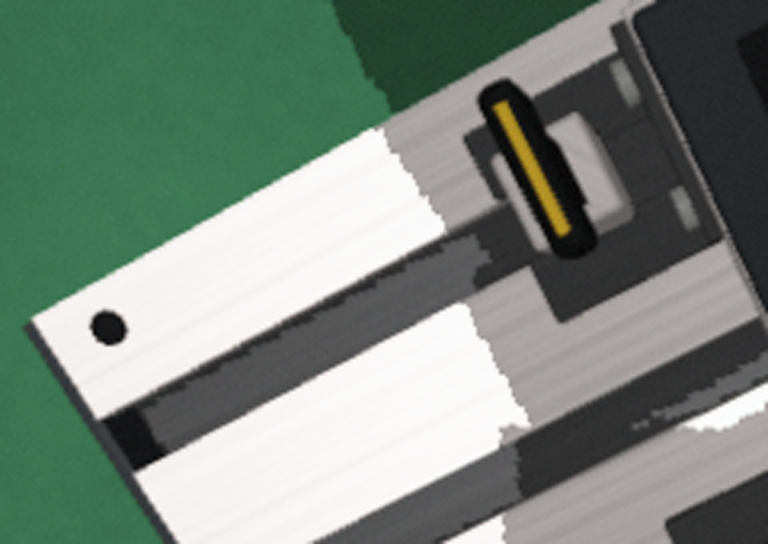

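```bash
python3 - <<'E'
from h import *
c=dict(np.load("w1.npz"))
A=lambda x,y:(185+x/3.8-.37,185+y/3.8-.37); B=lambda x,y:(95+x/3.2-.35,60+y/3.2-.35)
f=[onz(c,A(*p),44) for p in [(450,148),(475,207),(514,268),(542,330)]]
print("foot front",np.round(f,1)); f=np.array(f)
print("width",np.linalg.norm(f[0]-f[3]),"mid",(f[0]+f[3])/2, np.arctan2(*(f[3]-f[0])[[1,0]]))
k=onz(c,B(30,322),36);print("corner",k)
L={ "s1u":(B,(98,418),(443,235)),"s1l":(B,(136,470),(465,303)),"s2u":(A,(0,184),(275,50)),"s2l":(A,(0,260),(262,132)),"s3u":(A,(35,418),(330,274)),"s3l":(A,(187,412),(430,308)),"edge":(A,(290,493),(735,290))}
th=[]
for n,(F,a,b) in L.items():
    p,q=onz(c,F(*a),36)[:2],onz(c,F(*b),36)[:2]; th.append(np.arctan2(*(q-p)[::-1])-np.pi/2); print(n,p.round(1),q.round(1),th[-1].round(4))
t=np.median(th);print("yaw",t)
ex=np.array([np.cos(t),np.sin(t)]);ey=np.array([-ex[1],ex[0]])
for n,(F,a,b) in L.items():
    print(n,"x'",(onz(c,F(*a),36)[:2]@ex).round(1),(onz(c,F(*b),36)[:2]@ex).round(1))
print("corner",k[:2]@ex,k[:2]@ey); m=((f[0]+f[3])/2)[:2]; print("foot mouth",m@ex,m@ey)
# scene check
s=cam("scene")
print("proj",proj(s,[*m,44]), proj(cam("side"),[*m,44]))
E
```

```text
foot front [[585.6 172.7  44. ]
 [603.5 174.1  44. ]
 [623.6 179.1  44. ]
 [643.7 181.2  44. ]]
width 58.711023710766725 mid [614.64232427 176.95580474  44.        ] 0.14538513803404607
corner [465.73512532   1.08547081  36.        ]
s1u [499.3   7.9] [480.2 134.4] 0.15
s1l [518.3  12.1] [501.  133.6] 0.1409
s2u [559.4  47.8] [547.  134.7] 0.1416
s2l [580.   38.7] [567.3 123.3] 0.149
s3u [628.5  28.7] [612.1 127.4] 0.1642
s3l [640.1  72.5] [630.5 151.5] 0.121
edge [674.3  92.4] [651.5 237.1] 0.1564
yaw 0.1490311334173482
s1u x' 494.9 494.8
s1l x' 514.3 515.3
s2u x' 560.3 560.9
s2l x' 579.4 579.4
s3u x' 625.8 624.3
s3l x' 643.8 646.0
edge x' 680.5 679.5
corner 460.73380827796973 -68.07894764692583
foot mouth 634.1036708165424 83.73218178194969
proj [431.8303199  209.12606949] [318.74199015 203.85509626]
```

```bash
python3 -m pendant '[{"x":-0.05,"y":-0.4,"z":0,"rx":0,"ry":0,"rz":0,"jaw":1},{"x":-0.1,"y":-0.8,"z":0,"rx":0,"ry":0,"rz":0,"jaw":1},{"x":-0.12,"y":-1,"z":0,"rx":0,"ry":0,"rz":0,"jaw":1}]'
python3 -m pendant '[{"x":-0.05,"y":-0.4,"z":0,"rx":0,"ry":0,"rz":0,"jaw":1},{"x":-0.1,"y":-0.8,"z":0,"rx":0,"ry":0,"rz":0,"jaw":1},{"x":-0.12,"y":-1,"z":0.1,"rx":0,"ry":0,"rz":0,"jaw":1}]'
python3 -m pendant '[{"x":-0.1,"y":-0.3,"z":0.3,"rx":0,"ry":0,"rz":0,"jaw":1},{"x":-0.13,"y":-0.38,"z":0.4,"rx":0,"ry":0,"rz":0,"jaw":1},{"x":-0.13,"y":-0.38,"z":0.4,"rx":0,"ry":0,"rz":0,"jaw":1}]'
python3 - <<'E'
from h import *
c=cam("wrist"); cv2.imwrite("pics/w2.png",c["img"][:,:,::-1]); np.savez("w2.npz",**c); print(pose()[0],env.state()["t"])
E
```

```text
t: 2.48
eef_pos: [564.0, 38.5, 405.1]
tcp_rot: [3.142, 0.0, 2.841]
ft_force: [0.1, 0.3, -0.2]
opening: 1.001
t: 2.85
eef_pos: [537.1, -110.3, 390.7]
tcp_rot: [-3.142, 0.002, 2.841]
ft_force: [0.5, 0.2, 0.8]
opening: 1.0
t: 3.22
eef_pos: [539.6, -169.0, 329.0]
tcp_rot: [3.141, -0.002, 2.84]
ft_force: [-0.5, 0.6, 1.2]
opening: 1.002
[ 539.77304333 -168.43370804  330.05865537] 3.275
```

View pics/w2.png

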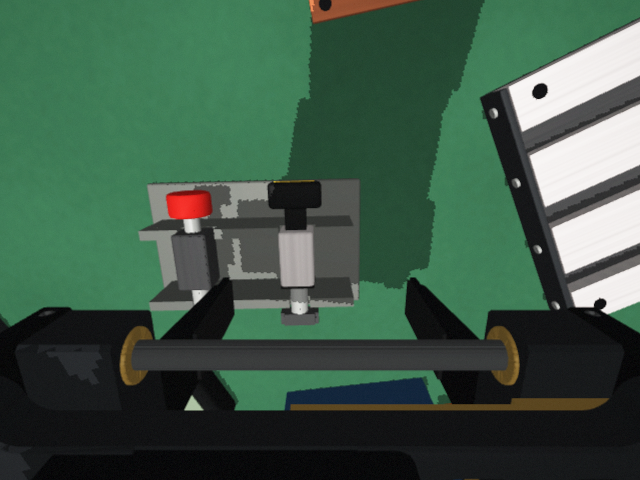

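```bash
python3 - <<'E'
from h import *
c=dict(np.load("w2.npz")); crop(c,250,170,120,165,3.6,"w2a.png")
g=cv2.cvtColor(c["img"],cv2.COLOR_RGB2HSV)
# grey body: bright low-sat region
m=((g[...,2]>120)&(g[...,1]<40)).astype(np.uint8); m[:215]=0;m[298:]=0;m[:,:265]=0;m[:,330:]=0
n,l,st,ce=cv2.connectedComponentsWithStats(m); i=1+st[1:,4].argmax()
cn,_=cv2.findContours((l==i).astype(np.uint8),0,2); r=cv2.minAreaRect(max(cn,key=len)); print(st[i],r)
E
```

```text
[ 278  232   36   55 1816] ((295.9393310546875, 258.544189453125), (54.11970520019531, 34.220306396484375), 87.61405944824219)
```

View pics/w2a.png

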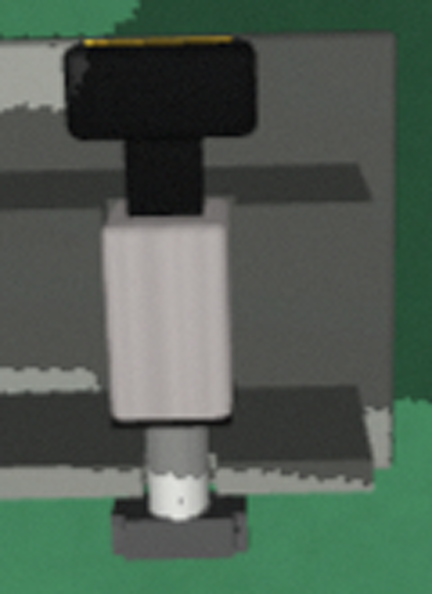

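```bash
python3 - <<'E'
from h import *
c=dict(np.load("w2.npz")); A=lambda x,y:(250+x/3.6-.36,170+y/3.6-.36)
b=np.array([onz(c,A(*p),68)[:2] for p in [(105,222),(230,222),(232,418),(113,420)]]);print(b.round(1),b.mean(0),[np.linalg.norm(b[i]-b[(i+1)%4]).round(1) for i in range(4)])
print("bar top corners z60",[onz(c,A(*p),60)[:2].round(1) for p in [(66,42),(255,40),(255,136),(68,136)]])
h=[onz(c,A(*p),62)[:2] for p in [(115,505),(245,502)]]; print("head",h, np.mean(h,0))
e=[onz(c,A(*p),8)[:2].round(1) for p in [(395,33),(392,465)]];print(e,np.linalg.norm(e[0]-e[1]))
cr=[onz(c,p,8)[:2] for p in [(148,184),(359,180)]];d=cr[1]-cr[0];print(cr,np.linalg.norm(d),np.arctan2(d[1],d[0])-np.pi/2)
E
```

```text
[[ 512.5 -190.7]
 [ 520.1 -166.2]
 [ 561.7 -178.8]
 [ 554.5 -203.4]] [ 537.22945127 -184.77439073] [np.float64(25.6), np.float64(43.4), np.float64(25.6), np.float64(43.9)]
bar top corners z60 [array([ 476.2, -187.4]), array([ 487.2, -150.6]), array([ 506. , -156.4]), array([ 494.5, -193.5])]
head [array([ 576.50394959, -211.22670164]), array([ 584.48283384, -183.02795884])] [ 580.49339172 -197.12733024]
[array([ 500.7, -118.6]), array([ 612.1, -150. ])] 115.74074477037034
[array([ 449.57470819, -298.54750784]), array([ 501.58257474, -119.19977089])] 186.73625500454452 -0.28224210968775987
```

```bash
cat >> h.py <<'E'
hd=np.array([np.cos(-.288),np.sin(-.288),0]); sy=np.array([-hd[1],hd[0],0]); Z=np.array([0,0,1.])
stud=np.array([537.5,-185.5,55]); Rg=toolR(hd-Z,sy)
E
python3 - <<'E'
from h import *
need(stud+4*hd+100*Z,Rg,True)
E
```

```text
xyz [ 0.76   -0.1229  0.3612] rot [-0.0057 -1.0005 -0.0151]
```

```bash
python3 -m pendant '[{"x":0.15,"y":-0.03,"z":0,"rx":0,"ry":-0.2,"rz":0,"jaw":0.7},{"x":0.3,"y":-0.06,"z":0.05,"rx":0,"ry":-0.4,"rz":0,"jaw":0.7},{"x":0.45,"y":-0.09,"z":0.12,"rx":0,"ry":-0.6,"rz":-0.01,"jaw":0.7},{"x":0.6,"y":-0.12,"z":0.22,"rx":0,"ry":-0.8,"rz":-0.01,"jaw":0.7},{"x":0.76,"y":-0.123,"z":0.36,"rx":-0.006,"ry":-1,"rz":-0.015,"jaw":0.7},{"x":0.76,"y":-0.123,"z":0.36,"rx":-0.006,"ry":-1,"rz":-0.015,"jaw":0.7},{"x":0.76,"y":-0.123,"z":0.36,"rx":-0.006,"ry":-1,"rz":-0.015,"jaw":0.7}]'
python3 - <<'E'
from h import *
print(env.state()["joints"].round(3),env.state()["t"])
p,R=pose(); print("grasp pt",p+R.apply([0,0,171]))
need(stud+4*hd+100*Z,Rg,True)
need(stud+4*hd,Rg,True)
c=cam("wrist"); cv2.imwrite("pics/w3.png",c["img"][:,:,::-1])
E
```

```text
t: 4.15
eef_pos: [472.7, -135.8, 357.4]
tcp_rot: [-3.113, 0.706, 2.849]
ft_force: [-0.4, -0.7, -0.3]
opening: 0.697
[-0.424  0.327  2.075  1.014  0.066 -2.683] 4.15
grasp pt [ 577.46266592 -172.43658774  227.31872509]
xyz [ 0.5581 -0.1895  0.2438] rot [-0.0403 -0.1015 -0.0029]
xyz [ 0.9905 -0.175   0.751 ] rot [-0.0403 -0.1015 -0.0029]
```

View pics/w3.png

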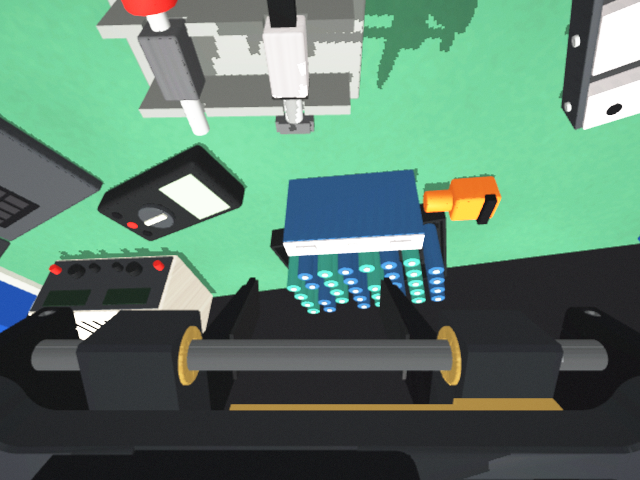

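The combined tilt ran into the wrist limit (q5 ≈ 0.06). Next I'll fit the planar kinematics so I can choose a tilt that is reachable.

```bash
cat >> h.py <<'E'
def Rga(a): a=np.radians(a); return toolR(np.sin(a)*hd-np.cos(a)*Z,sy)
E
python3 - <<'E'
from h import *
need(stud+1*hd+110*Z,Rga(20),True)
s=cam("scene")
for uv in [(515,290),(567,335),(640,185),(322,375),(400,350),(440,400)]: print(uv,onz(s,uv,40).round(0))
E
```

```text
xyz [ 0.0429 -0.1869  0.2465] rot [-0.0394  0.454  -0.0095]
(515, 290) [844. 172.  40.]
(567, 335) [960. 176.  40.]
(640, 185) [841. 593.  40.]
(322, 375) [ 752. -219.   40.]
(400, 350) [800. -83.  40.]
(440, 400) [903. -88.  40.]
```

```bash
python3 -m pendant '[{"x":0.01,"y":-0.03,"z":0,"rx":0,"ry":0.15,"rz":0,"jaw":0.7},{"x":0.02,"y":-0.1,"z":0,"rx":-0.02,"ry":0.3,"rz":0,"jaw":0.7},{"x":0.043,"y":-0.15,"z":0.15,"rx":-0.04,"ry":0.454,"rz":-0.01,"jaw":0.7},{"x":0.043,"y":-0.187,"z":0.246,"rx":-0.04,"ry":0.454,"rz":-0.01,"jaw":0.7},{"x":0.043,"y":-0.187,"z":0.246,"rx":-0.04,"ry":0.454,"rz":-0.01,"jaw":0.7},{"x":0.043,"y":-0.187,"z":0.246,"rx":-0.04,"ry":0.454,"rz":-0.01,"jaw":0.7}]'
python3 - <<'E'
from h import *
print(env.state()["joints"].tolist(),env.state()["eef_pos"].tolist(),env.state()["t"])
need(stud+1*hd+110*Z,Rga(20),True)
E
```

```text
t: 5.0
eef_pos: [481.4, -170.2, 323.6]
tcp_rot: [3.14, 0.346, 2.85]
ft_force: [-1.0, -0.6, -0.5]
opening: 0.7
[-0.47971417891821105, 0.41186705362612047, 1.9953943454360181, 0.16808149447138113, 0.3989152383674051, -1.9030198865017016] [481.3713522902667, -170.1584572422111, 323.5616952157329] 5.0
xyz [-0.0091  0.0083 -0.0118] rot [ 0.0004 -0.0034 -0.0044]
```

```bash
cat > k.py <<'E'
from h import *
from scipy.optimize import least_squares
def fk(q,L):
    a1,d1,a2,a3,d4,d6=L
    R1=Ro.from_euler("z",q[0]);R2=R1*Ro.from_euler("y",q[1]);R3=R2*Ro.from_euler("y",q[2])
    p=R1.apply([a1,0,d1])+R2.apply([0,0,a2])+R3.apply([a3,0,d4])
    R6=R3*Ro.from_euler("z",q[3])*Ro.from_euler("y",q[4])*Ro.from_euler("z",q[5])
    return p+R6.apply([0,0,d6]),R6
E
python3 - <<'E'
from k import *
D=[([1.16438222e+00,4.91576073e-01,1.55943557e+00,0,1.09170732,-1.05611798e-01],[185.155,596.917,404.5],[3.1415,0,2.8408]),
([-0.424,0.327,2.075,1.014,0.066,-2.683],[472.7,-135.8,357.4],[-3.113,0.706,2.849])]
s=env.state();D.append((s["joints"],s["eef_pos"],s["tcp_rot"]))
f=lambda L:np.concatenate([fk(q,L)[0]-p for q,p,_ in D])
r=least_squares(f,[0,400,500,0,500,100]);print(r.x.round(1),r.fun.round(1))
for q,p,e in D: print(Ro.from_euler("xyz",e).as_matrix().round(3).tolist(),fk(q,r.x)[1].as_matrix().round(3).tolist())
E
```

```text
[-355.5   38.1 1029.1   33.6  571.6  247.3] [ 60.5 -26.1  -0.3 -15.5 -55.4  22.2 -33.1 -44.9 -21.9]
[[-0.955, 0.296, 0.0], [0.296, 0.955, 0.0], [-0.0, 0.0, -1.0]] [[-0.296, -0.955, -0.0], [-0.955, 0.296, -0.001], [0.001, 0.0, -1.0]]
[[-0.729, 0.306, 0.613], [0.219, 0.952, -0.214], [-0.649, -0.022, -0.761]] [[-0.307, -0.728, 0.613], [-0.951, 0.22, -0.215], [0.022, -0.649, -0.761]]
[[-0.901, 0.287, 0.326], [0.27, 0.958, -0.096], [-0.339, 0.001, -0.941]] [[-0.287, -0.901, 0.326], [-0.958, 0.27, -0.096], [-0.001, -0.339, -0.941]]
```

```bash
sed -i 's/a1,d1,a2,a3,d4,d6=L/a1,d1,a2,a3,d4,d6,b=L/; s/\[a1,0,d1\]/[a1,b,d1]/' k.py
cat >> k.py <<'E'
D=[([1.16438222e+00,4.91576073e-01,1.55943557e+00,0,1.09170732,-1.05611798e-01],[185.155,596.917,404.5],[3.1415,0,2.8408]),
([-0.424,0.327,2.075,1.014,0.066,-2.683],[472.7,-135.8,357.4],[-3.113,0.706,2.849]),
([-0.47971417891821105, 0.41186705362612047, 1.9953943454360181, 0.16808149447138113, 0.3989152383674051, -1.9030198865017016],[481.37,-170.16,323.56],[3.14,.346,2.85])]
f=lambda L:np.r_[np.concatenate([fk(q,L)[0]-p for q,p,_ in D]), .05*(L[0]),.05*L[3]]
r=least_squares(f,[0,200,600,0,600,100,66]);L=r.x
lo=np.array([-3.1,-.84,.05,-1.13,.06,-2.69]);hi=np.array([3.1,2.19,2.79,4.28,2.93,2.69])
Rz90=Ro.from_euler("z",-np.pi/2)
def ik(p,R,q0):
    def g(q):
        pp,RR=fk(q,L); return np.r_[(pp-p)/100,((RR*Rz90).inv()*R).as_rotvec()]
    r=least_squares(g,np.clip(q0,lo+1e-3,hi-1e-3),bounds=(lo,hi)); return r.x,np.abs(r.fun).max()
E
python3 - <<'E'
from k import *
print(L.round(1),r.fun.round(1)); q=D[2][0]
for e in [-90,90]:
    print(((fk(q,L)[1]*Ro.from_euler("z",e,degrees=True)).inv()*pose()[1]).magnitude())
for a in [15,20,25,30,35,40,45]:
    for h in (0,110):
        R=Rga(a);p=stud+1*hd+h*Z-R.apply([0,0,171]); qq,e=ik(p,R,q); print(a,h,qq.round(2),round(e,4))
E
```

```text
[ -3.5 190.1 590.5  39.4 410.9  81.3  66. ] [-0.2 -0.2  0.1 -0.3 -0.1  0.   0.4 -0.1 -0.2 -0.2  2. ]
3.141592653589793
2.1026143806386824e-16
15 0 [-0.47  0.6   2.02  0.18  0.26  1.22] 0.0
15 110 [-0.47  0.42  1.94  0.09  0.52  1.31] 0.0
20 0 [-0.48  0.6   2.08  0.49  0.14  0.9 ] 0.0
20 110 [-0.48  0.41  1.99  0.17  0.4   1.24] 0.0
25 0 [-0.49  0.6   2.13  1.81  0.09 -0.42] 0.0
25 110 [-0.49  0.4   2.05  0.31  0.28  1.1 ] 0.0
30 0 [-0.49  0.61  2.18  2.59  0.2  -1.21] 0.0
30 110 [-0.49  0.39  2.1   0.67  0.17  0.73] 0.0
35 0 [-0.5   0.63  2.23  2.77  0.34 -1.39] 0.0
35 110 [-0.5   0.4   2.16  1.65  0.12 -0.26] 0.0
40 0 [-0.51  0.65  2.28  2.84  0.5  -1.47] 0.0
40 110 [-0.51  0.4   2.21  2.4   0.21 -1.01] 0.0
45 0 [-0.52  0.69  2.32  2.87  0.66 -1.52] 0.0
45 110 [-0.52  0.42  2.26  2.64  0.35 -1.27] 0.0
```

```bash
sed -i 's/"z",-np.pi\/2/"z",np.pi\/2/' k.py; cat >> h.py <<'E'
T=.148; ex=np.array([np.cos(T),np.sin(T),0]); ey=np.array([-ex[1],ex[0],0])
XS=635.0; YF=105.7   # slot-3 centre, foot origin in plate-aligned coords
def place(dy,up,a,gx=1,dyaw=0):
    """tool R and grasp point for stud standing dy in front of foot origin"""
    d=-ex
    a=np.radians(a); R=toolR(np.cos(a)*d-np.sin(a)*Z,ey)
    return XS*ex+(YF-dy)*ey+(69.5-gx+up)*Z,R
E
python3 - <<'E'
from k import *
q=D[2][0]
for a in (15,18,20,22):
    for h in (0,110):
        R=Rga(a);p=stud+1*hd+h*Z-R.apply([0,0,171]); qq,e=ik(p,R,q); print(a,h,qq.round(2),round(e,4))
q=[0.1,.8,1.3,0,2,-1.7]
for a in (15,20,25):
  for up in (0,150):
    g,R=place(80,up,a);p=g-R.apply([0,0,171]);qq,e=ik(p,R,q); print("place",a,up,p.round(0),qq.round(2),round(e,4))
print(place(80,0,20)[1].as_matrix().round(3))
E
```

```text
15 0 [-0.47  0.6   2.02  0.18  0.26 -1.92] 0.0
15 110 [-0.47  0.42  1.94  0.09  0.52 -1.83] 0.0
18 0 [-0.47  0.6   2.06  0.32  0.18 -2.06] 0.0
18 110 [-0.47  0.41  1.97  0.13  0.45 -1.87] 0.0
20 0 [-0.48  0.6   2.08  0.49  0.14 -2.24] 0.0
20 110 [-0.48  0.41  1.99  0.17  0.4  -1.9 ] 0.0
22 0 [-0.48  0.6   2.1   0.84  0.1  -2.59] 0.0
22 110 [-0.48  0.4   2.02  0.21  0.35 -1.95] 0.0
place 15 0 [788. 143. 113.] [ 0.1   1.23  0.92 -0.06  2.31 -1.62] 0.0
place 15 150 [788. 143. 263.] [ 0.1   1.06  0.9  -0.07  2.48 -1.64] 0.0
place 20 0 [783. 143. 127.] [ 0.1   1.19  0.95 -0.05  2.22 -1.62] 0.0
place 20 150 [783. 143. 277.] [ 0.1   1.03  0.92 -0.07  2.41 -1.64] 0.0
place 25 0 [778. 142. 141.] [ 0.1   1.15  0.98 -0.05  2.14 -1.62] 0.0
place 25 150 [778. 142. 291.] [ 0.1   1.    0.94 -0.06  2.33 -1.63] 0.0
[[-0.338 -0.147 -0.929]
 [-0.05   0.989 -0.139]
 [ 0.94   0.    -0.342]]
```

```bash
python3 - <<'E'
from h import *
need(stud+1*hd+30*Z,Rga(20),True)
need(stud+1*hd,Rga(20),True)
E
```

```text
xyz [0.172  0.0075 0.4899] rot [ 0.0004 -0.0034 -0.0044]
xyz [0.2399 0.0072 0.678 ] rot [ 0.0004 -0.0034 -0.0044]
```

```bash
python3 -m pendant '[{"x":0.06,"y":0.007,"z":0.17,"rx":0,"ry":0,"rz":0,"jaw":0.7},{"x":0.12,"y":0.007,"z":0.34,"rx":0,"ry":0,"rz":0,"jaw":0.7},{"x":0.172,"y":0.007,"z":0.49,"rx":0,"ry":0,"rz":0,"jaw":0.7},{"x":0.172,"y":0.007,"z":0.49,"rx":0,"ry":0,"rz":0,"jaw":0.7}]'
python3 - <<'E'
from h import *
print(env.state()["joints"].round(3))
need(stud+1*hd,Rga(20),True)
s=cam("side");crop(s,200,180,200,150,4,"d3.png")
c=cam("wrist");cv2.imwrite("pics/w4.png",c["img"][:,:,::-1])
E
```

```text
t: 5.5
eef_pos: [482.0, -169.2, 245.0]
tcp_rot: [3.14, 0.343, 2.85]
ft_force: [0.1, 0.1, 0.4]
opening: 0.702
[-0.477  0.549  2.057  0.311  0.208 -2.05 ]
xyz [0.0638 0.0009 0.1848] rot [-0.0002 -0.0072 -0.0046]
```

View pics/d3.png

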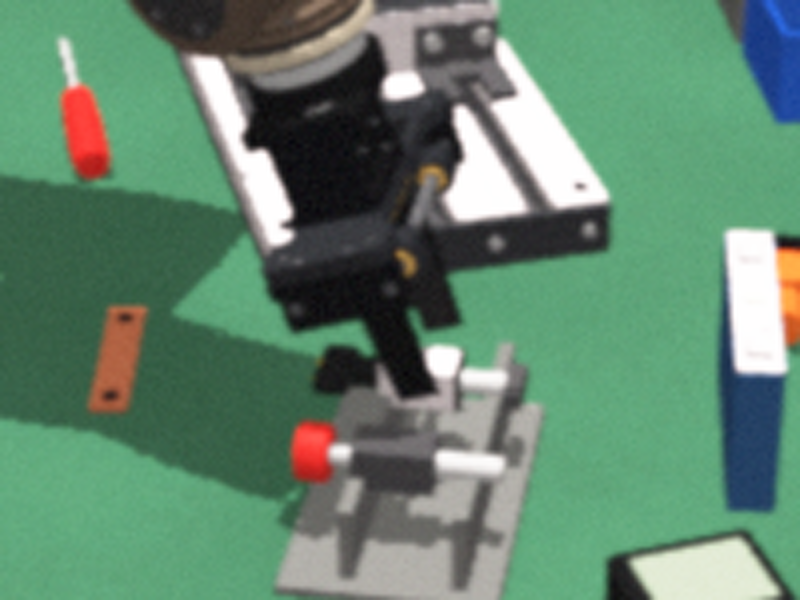

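View pics/w4.png

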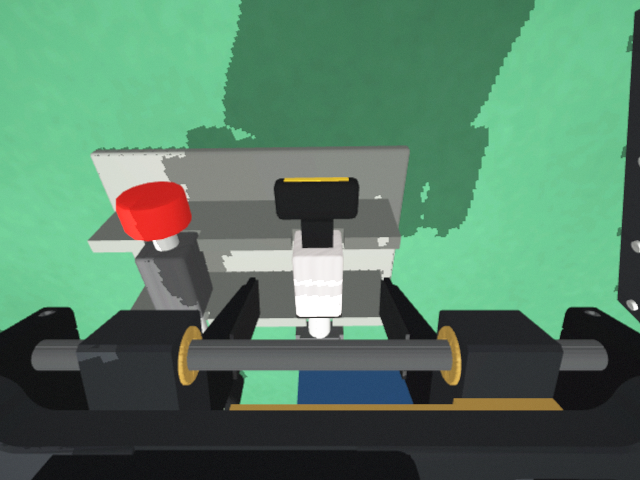

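The fingers straddle the white body, which sits at columns 294–343 and is centred on the image axis at 319. I'll descend the rest of the way and close the jaws.

```bash
python3 -m pendant '[{"x":0.03,"y":0.001,"z":0.09,"rx":0,"ry":-0.003,"rz":0,"jaw":0.7},{"x":0.064,"y":0.001,"z":0.185,"rx":0,"ry":-0.005,"rz":-0.004,"jaw":0.7},{"x":0.064,"y":0.001,"z":0.185,"rx":0,"ry":-0.005,"rz":-0.004,"jaw":0.7}]'
python3 - <<'E'
from h import *
p,R=pose(); g=p+R.apply([0,0,171]); d=g-stud; print(d@hd,d@sy,d[2]); print(env.state()["joints"].round(3))
need(stud+1*hd,Rga(20),True)
E
```

```text
t: 5.98
eef_pos: [482.7, -169.6, 216.8]
tcp_rot: [-3.141, 0.349, 2.853]
ft_force: [-0.2, 1.0, -0.2]
opening: 0.703
1.435259862385562 -0.44306241519864553 1.0956695023664906
[-0.477  0.603  2.072  0.479  0.139 -2.224]
xyz [0.0052 0.0023 0.0059] rot [-0.0008  0.0001 -0.0009]
```

```bash
python3 -m pendant '[{"x":0.003,"y":0,"z":0.006,"rx":0,"ry":0,"rz":0,"jaw":0.2},{"x":0.003,"y":0,"z":0.006,"rx":0,"ry":0,"rz":0,"jaw":0.1},{"x":0.003,"y":0,"z":0.006,"rx":0,"ry":0,"rz":0,"jaw":0.1},{"x":0.003,"y":0,"z":0.006,"rx":0,"ry":0,"rz":0,"jaw":0.1},{"x":0.003,"y":0,"z":0.006,"rx":0,"ry":0,"rz":0,"jaw":0.1},{"x":0.003,"y":0,"z":0.006,"rx":0,"ry":0,"rz":0,"jaw":0.1}]'
```

```text
t: 6.72
eef_pos: [482.5, -169.7, 215.3]
tcp_rot: [-3.141, 0.349, 2.853]
ft_force: [-1.1, 0.3, 2.2]
opening: 0.273
```

```bash
python3 -m pendant '[{"x":-0.025,"y":0,"z":-0.069,"rx":0,"ry":0,"rz":0,"jaw":0.1},{"x":-0.06,"y":0,"z":-0.165,"rx":0,"ry":0,"rz":0,"jaw":0.1},{"x":-0.12,"y":0,"z":-0.33,"rx":0,"ry":0,"rz":0,"jaw":0.1},{"x":-0.19,"y":0,"z":-0.52,"rx":0,"ry":0,"rz":0,"jaw":0.1},{"x":-0.26,"y":0,"z":-0.71,"rx":0,"ry":0,"rz":0,"jaw":0.1},{"x":-0.32,"y":0,"z":-0.88,"rx":0,"ry":0,"rz":0,"jaw":0.1},{"x":-0.34,"y":0,"z":-0.94,"rx":0,"ry":0,"rz":0,"jaw":0.1}]'
python3 - <<'E'
from h import *
s=cam("side");crop(s,200,150,200,150,4,"d4.png")
p,R=pose();print(p+R.apply([0,0,171]), env.state()["joints"].round(2))
E
```

```text
t: 7.6
eef_pos: [482.2, -169.5, 366.2]
tcp_rot: [-3.141, 0.35, 2.853]
ft_force: [0.1, 0.1, -2.3]
opening: 0.27
[ 538.44514633 -186.28892958  205.84883489] [-0.48  0.35  1.95  0.13  0.5  -1.86]
```

View pics/d4.png

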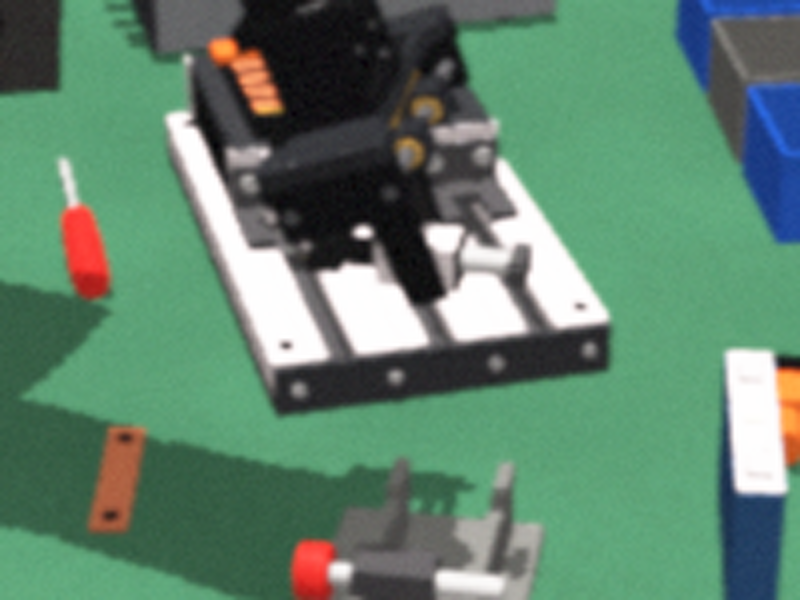

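```bash
cat > wp.py <<'E'
from h import *
from scipy.spatial.transform import Slerp
import sys
def way(g,R,n,m):
    p0,R0=pose(); g0=p0+R0.apply([0,0,171]); S=Slerp([0,1],Ro.concatenate([R0,R]))
    pc,Rc=p0,R0
    for k in range(n):
        print("call",k)
        for j in range(1,m+1):
            f=(k+j/m)/n; Rf=S([f])[0]; pf=g0+(g-g0)*f-Rf.apply([0,0,171])
            print((Rc.inv().apply(pf-pc)/150).round(3),((Rc.inv()*Rf).as_rotvec()/(np.pi/4)).round(3))
        pc,Rc=pf,Rf
E
python3 - <<'E'
from wp import *
g,R=place(80,130,20); print(g); way(g,R,3,5)
E
```

```text
[624.26843553 119.0563329  198.5       ]
call 0
[-0.114  0.158  0.008] [ 0.017  0.131 -0.037]
[-0.226  0.319  0.029] [ 0.035  0.262 -0.075]
[-0.335  0.484  0.062] [ 0.052  0.393 -0.112]
[-0.439  0.651  0.106] [ 0.069  0.524 -0.149]
[-0.538  0.82   0.161] [ 0.086  0.655 -0.187]
call 1
[-0.133  0.157 -0.005] [ 0.017  0.131 -0.037]
[-0.264  0.317  0.003] [ 0.035  0.262 -0.075]
[-0.391  0.48   0.022] [ 0.052  0.393 -0.112]
[-0.515  0.646  0.053] [ 0.069  0.524 -0.149]
[-0.632  0.814  0.096] [ 0.086  0.655 -0.187]
call 2
[-0.142  0.152 -0.025] [ 0.017  0.131 -0.037]
[-0.283  0.308 -0.038] [ 0.035  0.262 -0.075]
[-0.42   0.466 -0.039] [ 0.052  0.393 -0.112]
[-0.553  0.628 -0.028] [ 0.069  0.524 -0.149]
[-0.68   0.791 -0.006] [ 0.086  0.655 -0.187]
```

```bash
python3 -m pendant '[{"x":-0.114,"y":0.158,"z":0.008,"rx":0.017,"ry":0.131,"rz":-0.037,"jaw":0.1},{"x":-0.226,"y":0.319,"z":0.029,"rx":0.035,"ry":0.262,"rz":-0.075,"jaw":0.1},{"x":-0.335,"y":0.484,"z":0.062,"rx":0.052,"ry":0.393,"rz":-0.112,"jaw":0.1},{"x":-0.439,"y":0.651,"z":0.106,"rx":0.069,"ry":0.524,"rz":-0.149,"jaw":0.1},{"x":-0.538,"y":0.82,"z":0.161,"rx":0.086,"ry":0.655,"rz":-0.187,"jaw":0.1}]'
python3 -m pendant '[{"x":-0.133,"y":0.157,"z":-0.005,"rx":0.017,"ry":0.131,"rz":-0.037,"jaw":0.1},{"x":-0.264,"y":0.317,"z":0.003,"rx":0.035,"ry":0.262,"rz":-0.075,"jaw":0.1},{"x":-0.391,"y":0.48,"z":0.022,"rx":0.052,"ry":0.393,"rz":-0.112,"jaw":0.1},{"x":-0.515,"y":0.646,"z":0.053,"rx":0.069,"ry":0.524,"rz":-0.149,"jaw":0.1},{"x":-0.632,"y":0.814,"z":0.096,"rx":0.086,"ry":0.655,"rz":-0.187,"jaw":0.1}]'
python3 - <<'E'
from wp import *
print(env.state()["joints"].round(2))
g,R=place(80,130,20); print(g); way(g,R,1,5)
E
```

```text
t: 8.28
eef_pos: [598.7, -74.9, 368.5]
tcp_rot: [-3.061, -0.177, 2.979]
ft_force: [0.7, -0.8, -2.0]
opening: 0.268
t: 8.9
eef_pos: [706.4, 29.5, 327.6]
tcp_rot: [-3.039, -0.703, 3.087]
ft_force: [0.3, -0.2, -2.4]
opening: 0.271
[-0.04  0.78  1.27 -0.1   1.8  -1.58]
[624.26843553 119.0563329  198.5       ]
call 0
[-0.139  0.151 -0.028] [ 0.017  0.13  -0.036]
[-0.276  0.305 -0.045] [ 0.035  0.26  -0.073]
[-0.41   0.462 -0.05 ] [ 0.052  0.389 -0.109]
[-0.539  0.621 -0.043] [ 0.069  0.519 -0.146]
[-0.663  0.783 -0.025] [ 0.087  0.649 -0.182]
```

```bash
python3 -m pendant '[{"x":-0.139,"y":0.151,"z":-0.028,"rx":0.017,"ry":0.13,"rz":-0.036,"jaw":0.1},{"x":-0.276,"y":0.305,"z":-0.045,"rx":0.035,"ry":0.26,"rz":-0.073,"jaw":0.1},{"x":-0.41,"y":0.462,"z":-0.05,"rx":0.052,"ry":0.389,"rz":-0.109,"jaw":0.1},{"x":-0.539,"y":0.621,"z":-0.043,"rx":0.069,"ry":0.519,"rz":-0.146,"jaw":0.1},{"x":-0.663,"y":0.783,"z":-0.025,"rx":0.087,"ry":0.649,"rz":-0.182,"jaw":0.1},{"x":-0.663,"y":0.783,"z":-0.025,"rx":0.087,"ry":0.649,"rz":-0.182,"jaw":0.1}]'
python3 - <<'E'
from wp import *
print(env.state()["joints"].round(2))
g,R=place(80,130,20); need(g,R,True)
g,R=place(80,30,20); need(g,R,True)
s=cam("side");crop(s,220,100,180,140,4.4,"d5.png")
s=cam("scene");crop(s,310,80,200,160,4,"s5.png")
c=cam("wrist");cv2.imwrite("pics/w5.png",c["img"][:,:,::-1]); np.savez("w5.npz",**c)
E
```

```text
t: 9.65
eef_pos: [782.9, 143.5, 254.7]
tcp_rot: [-3.139, -1.222, -2.995]
ft_force: [0.7, -0.0, -2.1]
opening: 0.274
[ 0.1   1.06  0.93 -0.06  2.38 -1.63]
xyz [ 0.0138 -0.0055 -0.0065] rot [-0.0017 -0.0003 -0.0005]
xyz [-0.6127 -0.0049  0.2213] rot [-0.0017 -0.0003 -0.0005]
```

View pics/d5.png

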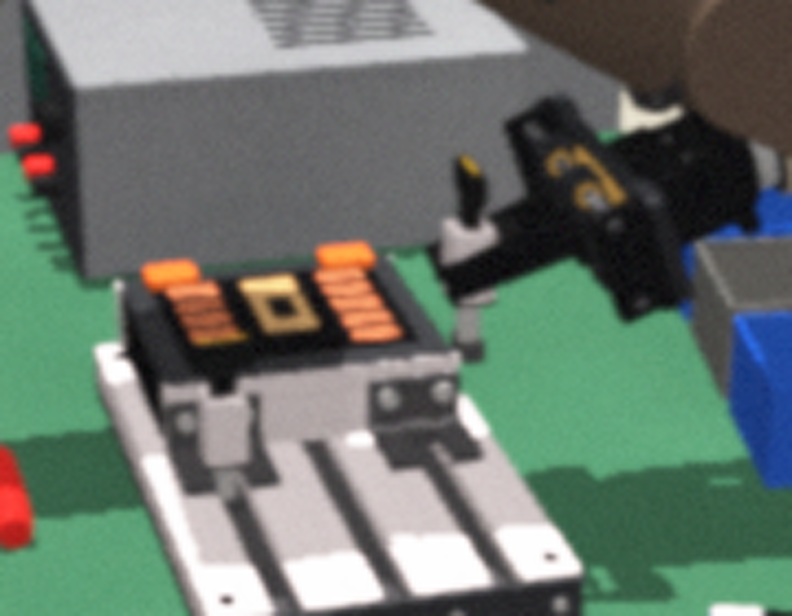

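View pics/s5.png

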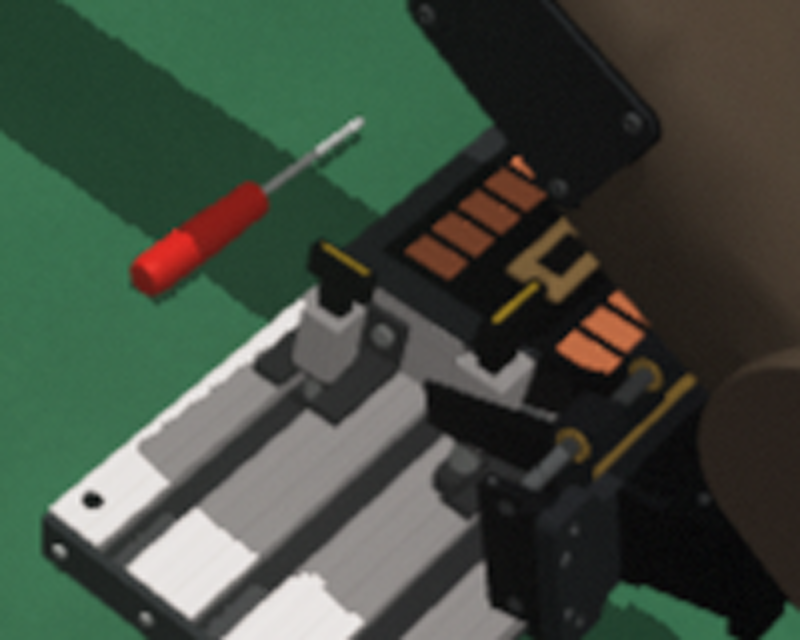

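View pics/w5.png

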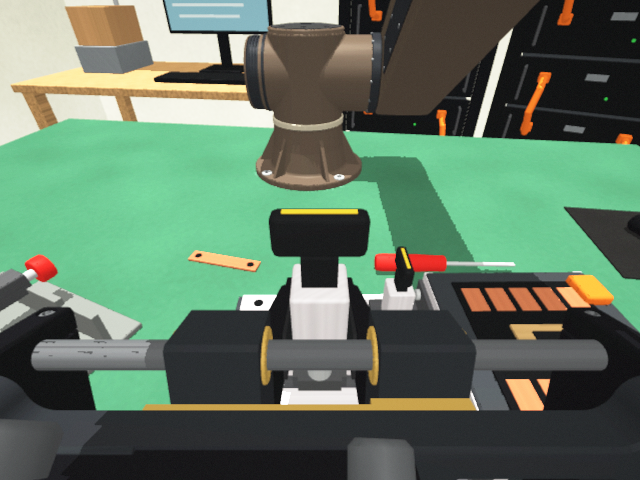

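```bash
python3 - <<'E'
from wp import *
a=cam("scene");b=cam("side")
print(tri(a,(512.5,289),b,(386.6,171.6)))
print(tri(a,(548,247),b,(376.8,155.2)))
# stud in view: bar top centre, head end expected
p,R=pose(); g=p+R.apply([0,0,171]); 
for n,x in (("head",57.5),("bar",-58.5)):
    q=g-(x-1)*Z; print(n,q.round(1),proj(a,q).round(1),proj(b,q).round(1))
from k import fk,L
q=env.state()["joints"]; q2=q.copy(); print("wrist centre", fk(q,np.r_[L[:5],0,L[6]])[0])
E
```

```text
(array([819.47185262, 126.16901758, 135.90812509]), np.float64(70.95806718762027))
(array([809.22961256, 239.27119978, 137.17122996]), np.float64(57.37250059378268))
head [624.3 117.4 144.3] [424.1 196. ] [325.6 179.4]
bar [624.3 117.4 260.3] [438.1 152.8] [326.3 136.7]
wrist centre [859.67441445 152.26239237 287.51822024]
```

```bash
python3 - <<'E'
from h import *
i=cv2.imread("pics/scene0.png");cv2.imwrite("pics/s6.png",cv2.resize(i[170:350,490:640],None,fx=3.3,fy=3.3,interpolation=2))
i=cv2.imread("pics/side0.png");cv2.imwrite("pics/d6.png",cv2.resize(i[130:220,350:460],None,fx=5,fy=5,interpolation=2))
E
```

```text
(no output)
```

View pics/s6.png

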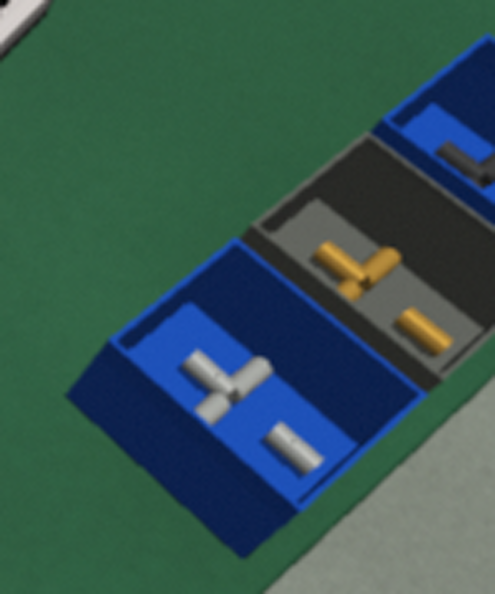

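View pics/d6.png

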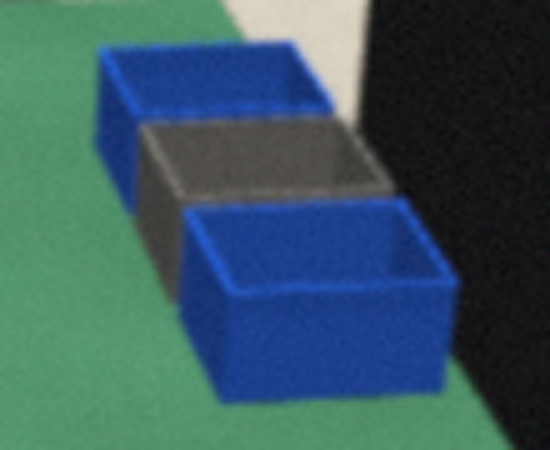

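```bash
python3 - <<'E'
from h import *
a=cam("scene");b=cam("side")
S=lambda x,y:(490+x/3.3,170+y/3.3); D=lambda x,y:(350+x/5,130+y/5)
print(tri(a,S(110,343),b,D(232,292)))
print(tri(a,S(238,242),b,D(186,208)))
print(tri(a,S(300,508),b,D(457,280)))
print(onz(a,S(70,395),0))
E
```

```text
(array([834.00698447, 188.68412534,  73.12615395]), np.float64(3.3255521514448536))
(array([834.38966386, 304.11749518,  72.00480932]), np.float64(5.119209280498222))
(array([960.80199574, 188.58261019,  74.93793926]), np.float64(0.6154914927635861))
[834.81785004 193.511328     0.        ]
```

```bash
python3 - <<'E'
from wp import *
g,R=place(92,40,20); need(g,R,True); way(g,R,1,4)
E
```

```text
xyz [-0.5862 -0.0678  0.2133] rot [ 0.0014  0.008  -0.0032]
call 0
[-0.147 -0.017  0.053] [ 0.     0.002 -0.001]
[-0.293 -0.034  0.107] [ 0.001  0.004 -0.002]
[-0.44  -0.051  0.16 ] [ 0.001  0.006 -0.002]
[-0.586 -0.068  0.213] [ 0.001  0.008 -0.003]
```

```bash
python3 -m pendant '[{"x":-0.147,"y":-0.04,"z":0.053,"rx":0,"ry":0,"rz":0,"jaw":0.1},{"x":-0.293,"y":-0.08,"z":0.107,"rx":0,"ry":0,"rz":0,"jaw":0.1},{"x":-0.44,"y":-0.08,"z":0.16,"rx":0,"ry":0,"rz":0,"jaw":0.1},{"x":-0.59,"y":-0.08,"z":0.213,"rx":0,"ry":0,"rz":0,"jaw":0.1},{"x":-0.59,"y":-0.08,"z":0.213,"rx":0,"ry":0,"rz":0,"jaw":0.1},{"x":-0.59,"y":-0.08,"z":0.213,"rx":0,"ry":0,"rz":0,"jaw":0.1}]'
python3 - <<'E'
from wp import *
for i in range(4):
    p,R=pose(); gp=p+R.apply([0,0,171]); print((gp@ex-XS).round(2),(YF-gp@ey).round(2),(gp[2]-68.5).round(2),R.apply([0,0,1]).round(4)); env.read_camera("side")
g,R=place(92,0,20); need(g,R,True)
s=cam("side");crop(s,270,130,140,110,5.7,"d7.png");np.savez("d7.npz",**s)
s=cam("scene");crop(s,380,130,120,120,5,"s7.png");np.savez("s7.npz",**s)
E
```

```text
t: 10.75
eef_pos: [785.5, 130.1, 165.9]
tcp_rot: [-3.136, -1.217, -3.0]
ft_force: [0.5, 0.2, -1.9]
opening: 0.271
0.74 92.85 38.1 [-0.9278 -0.1384 -0.3466]
0.84 92.85 38.54 [-0.9275 -0.1383 -0.3474]
0.85 92.87 38.72 [-0.9273 -0.1383 -0.3477]
0.83 92.93 38.77 [-0.9273 -0.1382 -0.3478]
xyz [-0.2468  0.0071  0.0944] rot [ 0.0002  0.0076 -0.0028]
```

View pics/d7.png

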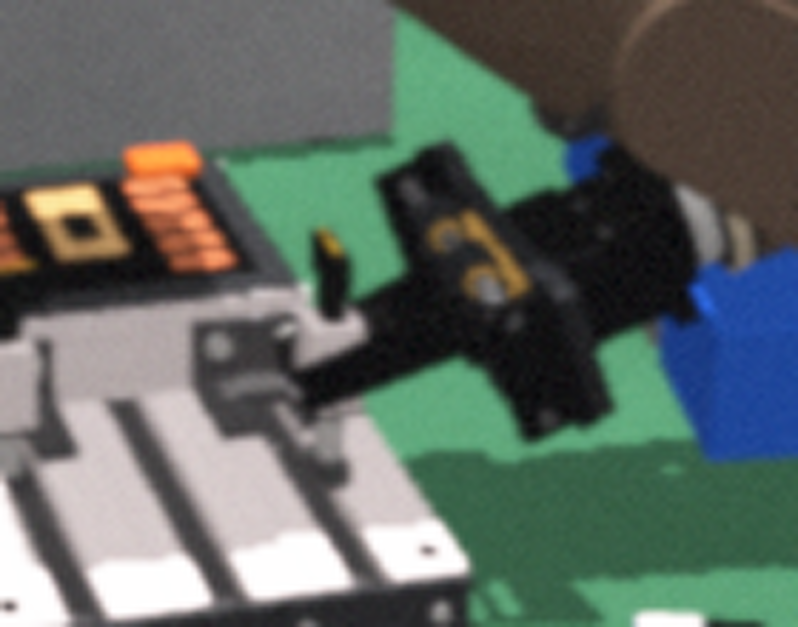

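View pics/s7.png

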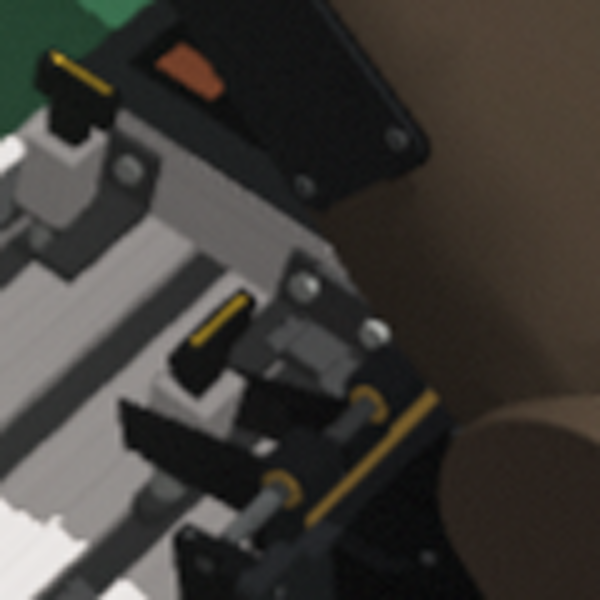

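```bash
python3 - <<'E'
from h import *
def ov(n,out,x,y,w,h,k):
    c=dict(np.load(n)); im=cv2.resize(c["img"][y:y+h,x:x+w,::-1],None,fx=k,fy=k,interpolation=cv2.INTER_CUBIC).copy()
    P=lambda q:tuple(int(round(v)) for v in ((proj(c,q)-[x,y]+.5)*k-.5))
    for xs in (505,570,635):
        for s in (-10,10):
            for yy in range(-60,80,6):
                cv2.circle(im,P((xs+s)*ex+yy*ey+36*Z),1,(0,0,255),-1)
    g=635.8*ex+(YF-92.9)*ey
    for q in (12,50): cv2.circle(im,P(g+q*Z),2,(0,255,0),-1)
    cv2.imwrite("pics/"+out,im)
ov("d7.npz","d7o.png",270,170,100,80,8); ov("s7.npz","s7o.png",330,130,140,120,5.5)
E
```

```text
(no output)
```

View pics/d7o.png

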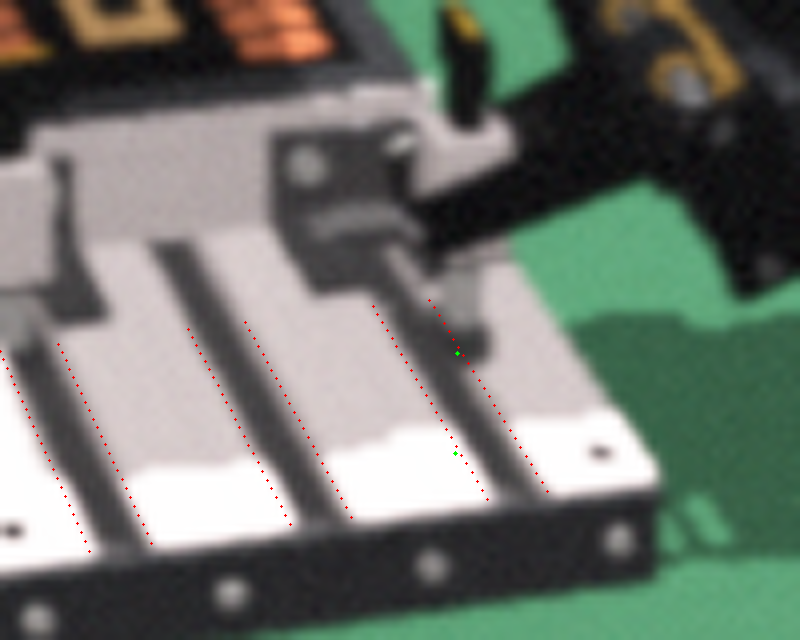

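View pics/s7o.png

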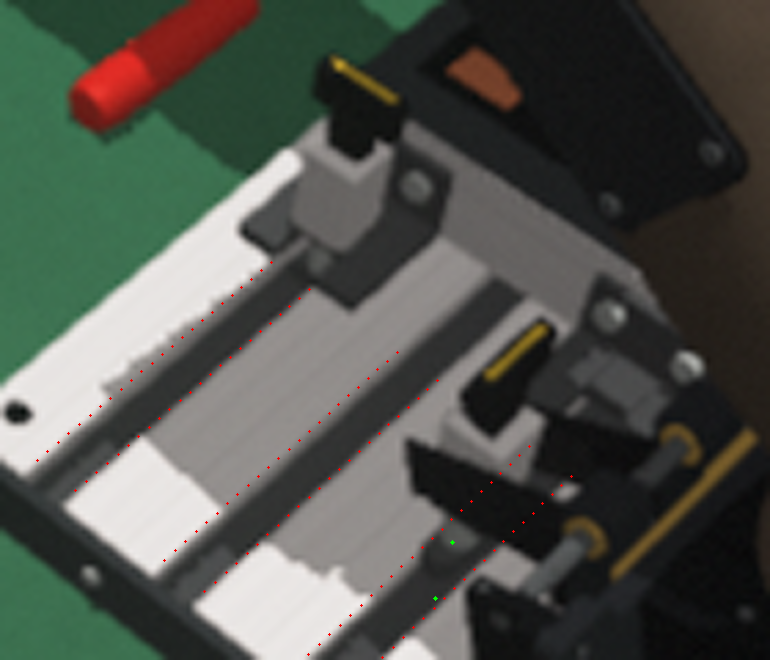

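```bash
python3 - <<'E'
from wp import *
import h; h.XS=634.6
g,R=place(92,27,20); need(g,R,True)
E
```

```text
xyz [-0.0751  0.0068  0.033 ] rot [ 0.0002  0.007  -0.0028]
```

```bash
python3 -m pendant '[{"x":-0.04,"y":0.007,"z":0.015,"rx":0,"ry":0.007,"rz":-0.003,"jaw":0.1},{"x":-0.075,"y":0.007,"z":0.033,"rx":0,"ry":0.007,"rz":-0.003,"jaw":0.1},{"x":-0.075,"y":0.007,"z":0.033,"rx":0,"ry":0.007,"rz":-0.003,"jaw":0.1},{"x":-0.075,"y":0.007,"z":0.033,"rx":0,"ry":0.007,"rz":-0.003,"jaw":0.1}]'
python3 - <<'E'
from wp import *
import h; h.XS=634.6
for i in range(3):
    p,R=pose(); gp=p+R.apply([0,0,171]); print((gp@ex-635).round(2),(YF-gp@ey).round(2),(gp[2]-68.5).round(2)); env.read_camera("side")
g,R=place(92,27,20); need(g,R,True)
s=cam("side");crop(s,290,170,80,70,9,"d8.png");np.savez("d8.npz",**s)
s=cam("scene");crop(s,380,180,80,70,9,"s8.png");np.savez("s8.npz",**s)
c=cam("wrist");cv2.imwrite("pics/w8.png",c["img"][:,:,::-1])
E
```

```text
t: 11.55
eef_pos: [784.5, 130.8, 153.1]
tcp_rot: [3.141, -1.223, -2.993]
ft_force: [0.4, -0.1, -2.1]
opening: 0.273
-0.54 91.96 26.31
-0.49 91.98 26.45
-0.48 92.0 26.52
xyz [ 0.0036  0.0002 -0.0016] rot [ 0.0003 -0.0009  0.0002]
```

View pics/d8.png

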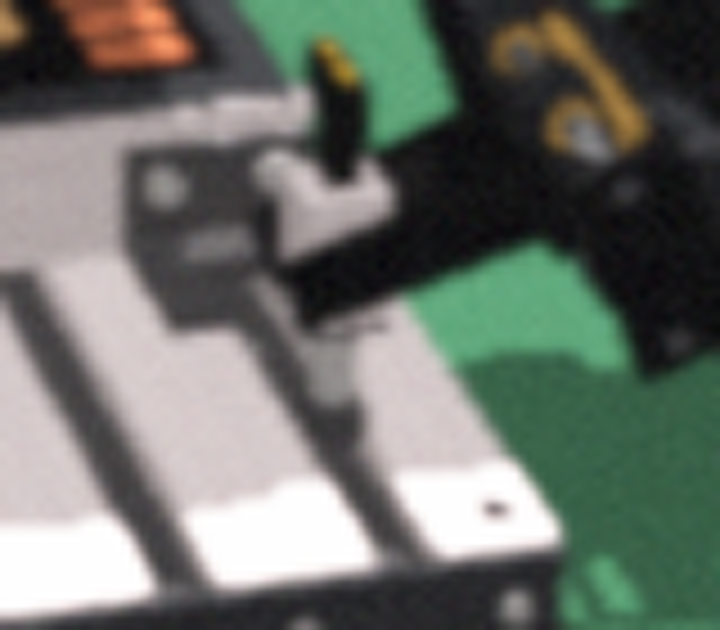

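View pics/s8.png

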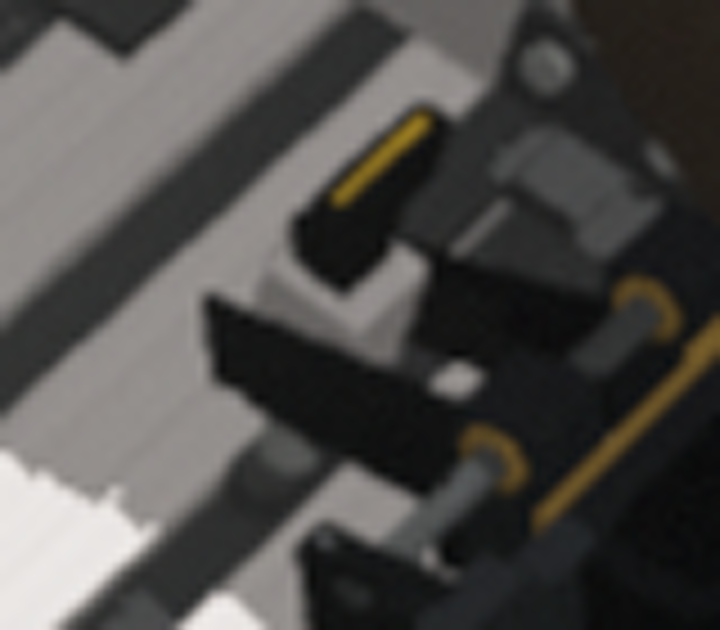

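```bash
python3 -m pendant '[{"x":-0.02,"y":0,"z":0.007,"rx":0,"ry":0,"rz":0,"jaw":0.1},{"x":-0.04,"y":0,"z":0.014,"rx":0,"ry":0,"rz":0,"jaw":0.1},{"x":-0.06,"y":0,"z":0.021,"rx":0,"ry":0,"rz":0,"jaw":0.1},{"x":-0.08,"y":0,"z":0.029,"rx":0,"ry":0,"rz":0,"jaw":0.1},{"x":-0.08,"y":0,"z":0.029,"rx":0,"ry":0,"rz":0,"jaw":0.1}]'
python3 -m pendant '[{"x":-0.02,"y":0,"z":0.007,"rx":0,"ry":0,"rz":0,"jaw":0.1},{"x":-0.04,"y":0,"z":0.014,"rx":0,"ry":0,"rz":0,"jaw":0.1},{"x":-0.06,"y":0,"z":0.022,"rx":0,"ry":0,"rz":0,"jaw":0.1},{"x":-0.06,"y":0,"z":0.022,"rx":0,"ry":0,"rz":0,"jaw":0.1}]'
python3 - <<'E'
from wp import *
p,R=pose(); gp=p+R.apply([0,0,171]); print((gp@ex-635).round(2),(YF-gp@ey).round(2),(gp[2]-68.5).round(2), env.state()["ft_force"],env.state()["moment"])
E
```

```text
t: 12.48
eef_pos: [784.4, 130.8, 140.0]
tcp_rot: [3.141, -1.223, -2.993]
ft_force: [-0.2, 0.1, -1.5]
opening: 0.269
t: 12.98
eef_pos: [784.4, 130.8, 130.4]
tcp_rot: [3.141, -1.223, -2.993]
ft_force: [-0.4, 0.1, -2.4]
opening: 0.27
-0.68 91.96 3.65 [-0.35103941  0.07466996 -2.44239472] [ 0.12244155 -0.80414547 -0.00698354]
```

```bash
python3 -m pendant '[{"x":-0.0065,"y":0,"z":0.0023,"rx":0,"ry":0,"rz":0,"jaw":0.1},{"x":-0.0125,"y":0,"z":0.0046,"rx":0,"ry":0,"rz":0,"jaw":0.1},{"x":-0.0125,"y":0,"z":0.0046,"rx":0,"ry":0,"rz":0,"jaw":0.1}]'
python3 -m pendant '[{"x":-0.0065,"y":0,"z":0.0023,"rx":0,"ry":0,"rz":0,"jaw":0.1},{"x":-0.0065,"y":0,"z":0.0023,"rx":0,"ry":0,"rz":0,"jaw":0.1}]'
python3 - <<'E'
from wp import *
p,R=pose(); gp=p+R.apply([0,0,171]); print((gp@ex-635).round(2),(YF-gp@ey).round(2),(gp[2]-68.5).round(2), env.state()["ft_force"],env.state()["moment"])
E
```

```text
t: 13.35
eef_pos: [784.4, 130.8, 128.8]
tcp_rot: [3.141, -1.223, -2.993]
ft_force: [0.5, -0.4, -2.4]
opening: 0.276
t: 13.6
eef_pos: [784.4, 130.8, 127.7]
tcp_rot: [3.141, -1.223, -2.993]
ft_force: [0.0, -0.4, -2.5]
opening: 0.271
-0.61 91.96 0.95 [ 0.03819251 -0.35040528 -2.49740324] [ 1.90952902e-01 -7.79326742e-01 -2.27522880e-05]
```

```bash
for i in 1; do python3 -m pendant '[{"x":-0.0045,"y":0,"z":0.0016,"rx":0,"ry":0,"rz":0,"jaw":0.1},{"x":-0.0045,"y":0,"z":0.0016,"rx":0,"ry":0,"rz":0,"jaw":0.1}]'; done
python3 -m pendant '[{"x":-0.0045,"y":0,"z":0.0016,"rx":0,"ry":0,"rz":0,"jaw":0.1},{"x":-0.0045,"y":0,"z":0.0016,"rx":0,"ry":0,"rz":0,"jaw":0.1}]'
```

```text
t: 13.85
eef_pos: [784.5, 130.8, 127.4]
tcp_rot: [3.141, -1.223, -2.993]
ft_force: [-0.5, -0.4, -0.1]
opening: 0.269
t: 14.1
eef_pos: [784.6, 130.8, 127.3]
tcp_rot: [3.141, -1.223, -2.993]
ft_force: [-0.8, 1.2, 5.9]
opening: 0.273
```

The head is on the slot floor: the vertical force rose from −2.4 to +5.9 N. I'll ease up slightly and open the jaws.

```bash
python3 -m pendant '[{"x":0.004,"y":0,"z":-0.0014,"rx":0,"ry":0,"rz":0,"jaw":0.1},{"x":0.004,"y":0,"z":-0.0014,"rx":0,"ry":0,"rz":0,"jaw":0.32},{"x":0.004,"y":0,"z":-0.0014,"rx":0,"ry":0,"rz":0,"jaw":0.32},{"x":0.004,"y":0,"z":-0.0014,"rx":0,"ry":0,"rz":0,"jaw":0.5},{"x":0.004,"y":0,"z":-0.0014,"rx":0,"ry":0,"rz":0,"jaw":0.5},{"x":0.004,"y":0,"z":-0.0014,"rx":0,"ry":0,"rz":0,"jaw":0.5}]'
python3 - <<'E'
from wp import *
s=cam("side");crop(s,290,160,80,80,8,"d9.png");np.savez("d9.npz",**s)
c=cam("wrist");crop(c,160,150,320,250,2.4,"w9.png");np.savez("w9.npz",**c)
E
```

```text
t: 14.85
eef_pos: [784.5, 130.8, 127.0]
tcp_rot: [3.141, -1.223, -2.993]
ft_force: [0.2, -0.3, -0.3]
opening: 0.499
```

View pics/d9.png

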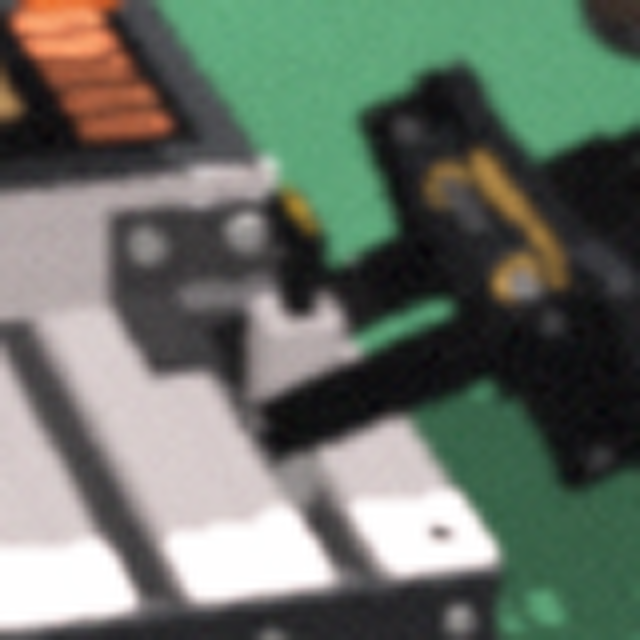

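View pics/w9.png

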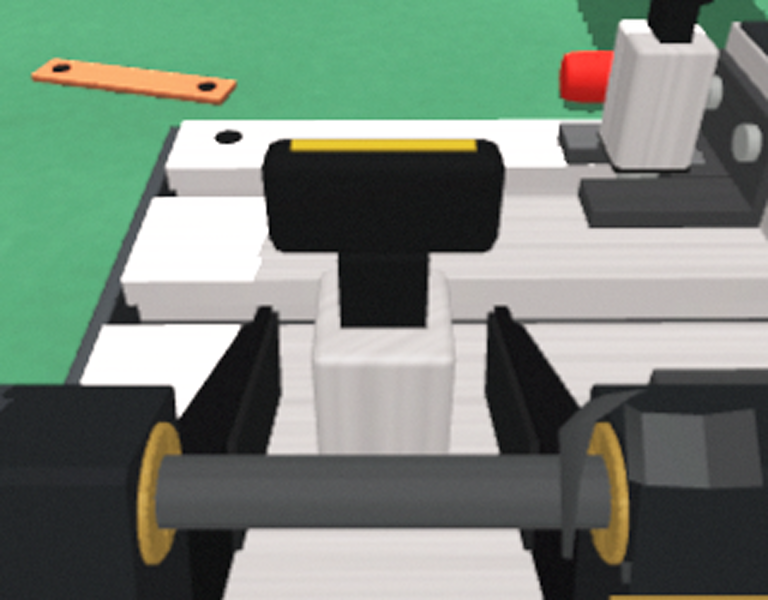

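The stud stands upright by itself between the open fingers, with the bar top level at crop (290–475,145) and clear gaps on both sides. I'll back out along the tool axis.

```bash
python3 -m pendant '[{"x":0,"y":0,"z":-0.1,"rx":0,"ry":0,"rz":0,"jaw":0.5},{"x":0,"y":0,"z":-0.2,"rx":0,"ry":0,"rz":0,"jaw":0.5},{"x":0,"y":0,"z":-0.33,"rx":0,"ry":0,"rz":0,"jaw":0.5},{"x":0,"y":0,"z":-0.36,"rx":0,"ry":0,"rz":0,"jaw":0.5}]'
python3 - <<'E'
from wp import *
from k import ik
q=env.state()["joints"]; print(q.round(2))
s=cam("side");crop(s,290,140,80,100,6,"d10.png");np.savez("d10.npz",**s)
c=cam("wrist");np.savez("w10.npz",**c);crop(c,160,150,320,250,2.4,"w10.png")
Rd=toolR(-Z,ex)
base=634.8*ex+(YF-92)*ey
for g in (base+218*Z,base+118*Z,634.8*ex+(YF+3)*ey+118*Z):
    qq,e=ik(g+171*Z,Rd,[.1,.5,1.6,0,1.1,0]);print(qq.round(2),e)
need(base+230*Z,Rd,True)
E
```

```text
t: 15.45
eef_pos: [835.1, 138.3, 145.5]
tcp_rot: [3.141, -1.222, -2.993]
ft_force: [-0.4, 0.9, -0.1]
opening: 0.502
[ 0.09  1.26  0.71 -0.08  2.39 -1.65]
[ 0.07  0.52  1.55  0.    1.07 -0.08] 2.1995566355560803e-10
[ 0.07  0.63  1.65 -0.    0.86 -0.08] 1.8326400817202655e-09
[0.21 0.64 1.62 0.   0.88 0.07] 2.7283149016046383e-11
xyz [2.084e+00 3.000e-04 7.406e-01] rot [-1.2083 -1.2088  1.724 ]
```

View pics/d10.png

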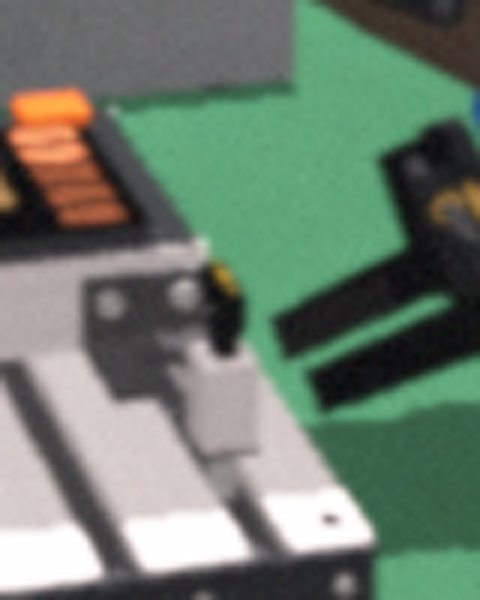

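View pics/w10.png

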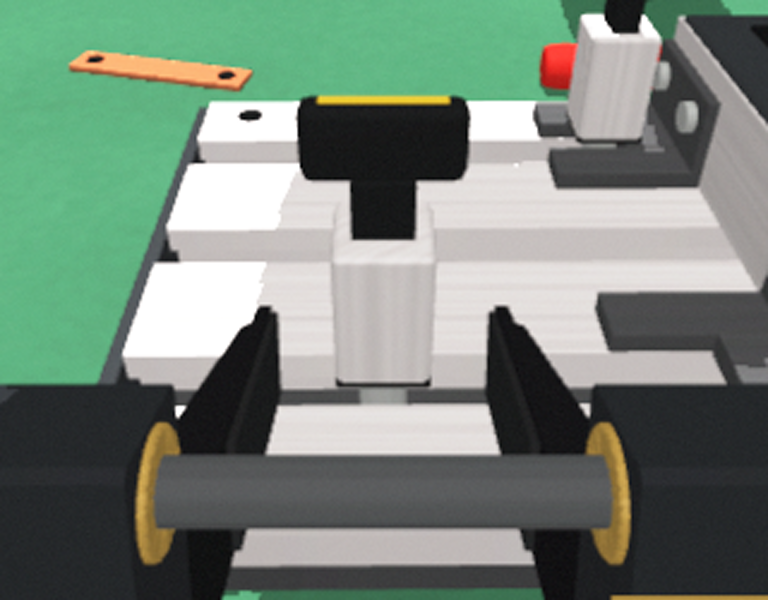

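The stud stands free and vertical with the fingers clear of it. I'll go up 150 mm, then swing round to tool-down over the handle.

```bash
python3 -m pendant '[{"x":0.3,"y":0,"z":-0.11,"rx":0,"ry":0,"rz":0,"jaw":0.5},{"x":0.65,"y":0,"z":-0.24,"rx":0,"ry":0,"rz":0,"jaw":0.5},{"x":0.94,"y":0,"z":-0.34,"rx":0,"ry":0,"rz":0,"jaw":0.5},{"x":0.94,"y":0,"z":-0.34,"rx":0,"ry":0,"rz":0,"jaw":0.5}]'
python3 - <<'E'
from wp import *
from k import ik
Rd=toolR(-Z,ex); base=634.8*ex+(YF-92)*ey
way(base+240*Z,toolR(-Z,ey),2,4)
E
```

```text
t: 16.05
eef_pos: [834.1, 138.2, 300.5]
tcp_rot: [-3.141, -1.216, -2.994]
ft_force: [-0.6, -0.9, 0.0]
opening: 0.5
call 0
[ 0.186 -0.     0.053] [-0.    -0.194 -0.   ]
[ 0.369 -0.     0.131] [-0.    -0.387 -0.   ]
[ 0.543 -0.     0.235] [-0.    -0.581 -0.   ]
[ 0.706 -0.     0.363] [-0.    -0.774 -0.   ]
call 1
[ 0.206 -0.     0.038] [-0.    -0.194 -0.   ]
[ 0.409 -0.     0.102] [-0.    -0.387 -0.   ]
[ 0.603 -0.     0.191] [-0.    -0.581 -0.   ]
[ 0.786 -0.     0.303] [-0.    -0.774 -0.   ]
```

```bash
python3 -m pendant '[{"x":0.186,"y":0,"z":0.053,"rx":0,"ry":-0.194,"rz":0,"jaw":0.4},{"x":0.369,"y":0,"z":0.131,"rx":0,"ry":-0.387,"rz":0,"jaw":0.4},{"x":0.543,"y":0,"z":0.235,"rx":0,"ry":-0.581,"rz":0,"jaw":0.4},{"x":0.706,"y":0,"z":0.363,"rx":0,"ry":-0.774,"rz":0,"jaw":0.4}]'
python3 -m pendant '[{"x":0.206,"y":0,"z":0.038,"rx":0,"ry":-0.194,"rz":0,"jaw":0.4},{"x":0.409,"y":0,"z":0.102,"rx":0,"ry":-0.387,"rz":0,"jaw":0.4},{"x":0.603,"y":0,"z":0.191,"rx":0,"ry":-0.581,"rz":0,"jaw":0.4},{"x":0.786,"y":0,"z":0.303,"rx":0,"ry":-0.774,"rz":0,"jaw":0.4},{"x":0.786,"y":0,"z":0.303,"rx":0,"ry":-0.774,"rz":0,"jaw":0.4}]'
python3 - <<'E'
from wp import *
Rd=toolR(-Z,ex); base=634.8*ex+(YF-92)*ey
print(env.state()["joints"].round(2)); need(base+240*Z,Rd,True)
way(base+200*Z,Rd,2,5)
c=cam("wrist");np.savez("w11.npz",**c);cv2.imwrite("pics/w11.png",c["img"][:,:,::-1])
E
```

```text
t: 16.55
eef_pos: [747.0, 125.2, 375.6]
tcp_rot: [3.141, -0.611, -2.994]
ft_force: [0.4, 1.1, -0.6]
opening: 0.398
t: 17.18
eef_pos: [624.9, 107.1, 407.3]
tcp_rot: [3.141, -0.008, -2.994]
ft_force: [0.9, -0.4, 0.1]
opening: 0.398
[ 0.07  0.5   1.53 -0.    1.12 -1.65]
xyz [-0.0058 -0.0006 -0.0248] rot [-0.0072 -0.0081  1.9995]
call 0
[-0.001 -0.001  0.024] [-0.001 -0.001  0.2  ]
[-0.002 -0.001  0.048] [-0.001 -0.002  0.4  ]
[-0.002 -0.002  0.073] [-0.002 -0.002  0.6  ]
[-0.003 -0.002  0.097] [-0.003 -0.003  0.8  ]
[-0.004 -0.002  0.121] [-0.004 -0.004  1.   ]
call 1
[-0.     0.     0.024] [-0.001 -0.001  0.2  ]
[-0.001  0.001  0.048] [-0.001 -0.002  0.4  ]
[-0.001  0.002  0.073] [-0.002 -0.002  0.6  ]
[-0.001  0.002  0.097] [-0.003 -0.003  0.8  ]
[-0.002  0.003  0.121] [-0.004 -0.004  1.   ]
```

View pics/w11.png

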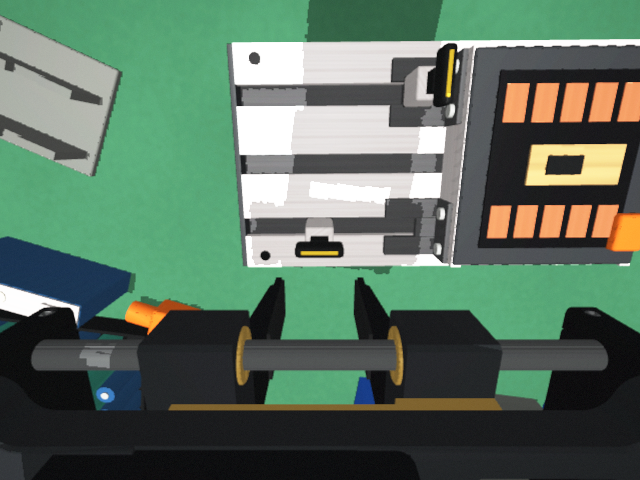

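```bash
python3 -m pendant '[{"x":0,"y":0,"z":0.024,"rx":0,"ry":-0.004,"rz":0.2,"jaw":0.4},{"x":0,"y":0,"z":0.048,"rx":0,"ry":-0.006,"rz":0.4,"jaw":0.4},{"x":0,"y":0,"z":0.073,"rx":0,"ry":-0.006,"rz":0.6,"jaw":0.4},{"x":0,"y":0,"z":0.097,"rx":0,"ry":-0.006,"rz":0.8,"jaw":0.4},{"x":-0.004,"y":0,"z":0.121,"rx":-0.003,"ry":-0.007,"rz":1,"jaw":0.4}]'
python3 -m pendant '[{"x":0,"y":0,"z":0.024,"rx":0,"ry":0,"rz":0.2,"jaw":0.4},{"x":0,"y":0,"z":0.048,"rx":0,"ry":0,"rz":0.4,"jaw":0.4},{"x":0,"y":0,"z":0.073,"rx":0,"ry":0,"rz":0.6,"jaw":0.4},{"x":0,"y":0,"z":0.097,"rx":0,"ry":0,"rz":0.8,"jaw":0.4},{"x":0,"y":0,"z":0.121,"rx":0,"ry":0,"rz":1,"jaw":0.4},{"x":0,"y":0,"z":0.121,"rx":0,"ry":0,"rz":1,"jaw":0.4}]'
python3 - <<'E'
from wp import *
Rd=toolR(-Z,ex); base=634.8*ex+(YF-92)*ey
print(env.state()["joints"].round(2)); need(base+200*Z,Rd,True)
c=cam("wrist");np.savez("w12.npz",**c);cv2.imwrite("pics/w12.png",c["img"][:,:,::-1])
E
```

```text
t: 17.85
eef_pos: [628.5, 107.4, 387.7]
tcp_rot: [-3.138, -0.004, 2.499]
ft_force: [0.4, 0.3, -0.5]
opening: 0.401
t: 18.6
eef_pos: [628.3, 107.4, 369.6]
tcp_rot: [-3.137, -0.001, 1.72]
ft_force: [-0.5, -0.3, 0.1]
opening: 0.396
[ 0.07  0.54  1.57  0.    1.04 -0.08]
xyz [ 0.0008 -0.0163 -0.0094] rot [-0.006  -0.0007  0.0011]
```

View pics/w12.png

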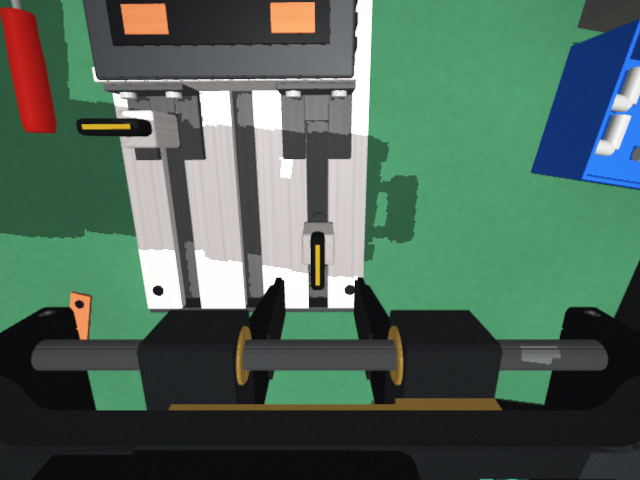

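```bash
python3 - <<'E'
from wp import *
c=dict(np.load("w12.npz")); im=c["img"]; crop(c,270,80,100,220,2.7,"w12a.png"); crop(c,270,75,100,100,6,"w12b.png")
g=cv2.cvtColor(im,cv2.COLOR_RGB2HSV); m=((g[...,0]>20)&(g[...,0]<35)&(g[...,1]>150)&(g[...,2]>100)).astype(np.uint8); m[:215]=0;m[300:]=0;m[:,:300]=0;m[:,335:]=0
ys,xs=np.nonzero(m); print(xs.min(),xs.max(),ys.min(),ys.max(),xs.mean(),ys.mean())
q=onz(c,(xs.mean(),ys.mean()),128); print(q, q@ex-635, YF-q@ey)
a=onz(c,(xs[ys<ys.min()+4].mean(),ys.min()+1.5),128);b=onz(c,(xs[ys>ys.max()-4].mean(),ys.max()-1.5),128);d=a-b;print("bar yaw",np.arctan2(-d[0],d[1]),np.linalg.norm(d))
E
```

```text
315 319 245 285 317.0098039215686 264.9019607843137
[626.22392291 107.87234859 128.        ] 0.2849163508302581 91.35007746689948
bar yaw 0.1500191846499794 27.45415422098915
```

View pics/w12b.png

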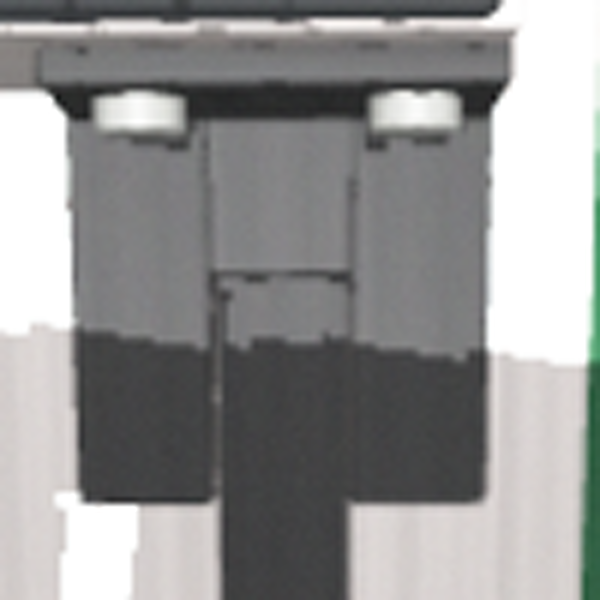

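```bash
python3 - <<'E'
from wp import *
c=dict(np.load("w12.npz")); B=lambda x,y:(270+x/6-.42,75+y/6-.42)
for n,p,z in (("fl",(82,500),44),("fr",(488,500),44),("nl",(215,500),44),("nr",(351,500),44),("endl",(212,272),44),("endr",(352,272),44),("slotL",(218,590),36),("slotR",(350,590),36)):
    q=onz(c,B(*p),z); print(n,(q@ex-635).round(1),(YF-q@ey).round(1))
Rd=toolR(-Z,ex); g=635.2*ex+(YF-91.5)*ey
need(g+150*Z,Rd,True);need(g+120*Z,Rd,True)
E
```

```text
fl -30.3 21.8
fr 29.2 21.7
nl -10.8 21.8
nr 9.1 21.7
endl -10.9 -9.7
endr 9.0 -9.7
slotL -10.8 35.3
slotR 9.3 35.3
xyz [ 0.0039 -0.0115  0.3262] rot [-0.0049 -0.0007  0.004 ]
xyz [ 0.0038 -0.0107  0.5262] rot [-0.0049 -0.0007  0.004 ]
```

```bash
python3 -m pendant '[{"x":0.004,"y":-0.011,"z":0.12,"rx":-0.005,"ry":0,"rz":0.004,"jaw":0.4},{"x":0.004,"y":-0.011,"z":0.24,"rx":-0.005,"ry":0,"rz":0.004,"jaw":0.4},{"x":0.004,"y":-0.011,"z":0.326,"rx":-0.005,"ry":0,"rz":0.004,"jaw":0.4},{"x":0.004,"y":-0.011,"z":0.326,"rx":-0.005,"ry":0,"rz":0.004,"jaw":0.4}]'
python3 - <<'E'
from wp import *
Rd=toolR(-Z,ex); g=635.2*ex+(YF-91.5)*ey
need(g+120*Z,Rd,True)
c=cam("wrist");np.savez("w13.npz",**c);cv2.imwrite("pics/w13.png",c["img"][:,:,::-1])
E
```

```text
t: 19.15
eef_pos: [625.7, 107.7, 320.9]
tcp_rot: [3.141, -0.0, 1.716]
ft_force: [-0.4, -0.3, 0.3]
opening: 0.402
xyz [-0.0003  0.0027  0.199 ] rot [ 0.0008 -0.0006 -0.0032]
```

View pics/w13.png

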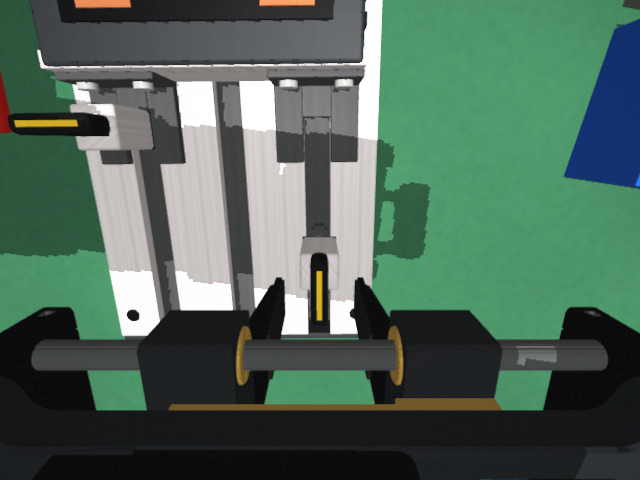

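The yellow bar strip is at column 319, midway between the fingers. I'll descend and close on the handle.

```bash
python3 -m pendant '[{"x":0,"y":0.002,"z":0.1,"rx":0,"ry":0,"rz":-0.003,"jaw":0.4},{"x":0,"y":0.002,"z":0.198,"rx":0,"ry":0,"rz":-0.003,"jaw":0.4},{"x":0,"y":0.002,"z":0.198,"rx":0,"ry":0,"rz":-0.003,"jaw":0.4}]'
python3 -m pendant '[{"x":0,"y":0,"z":0,"rx":0,"ry":0,"rz":0,"jaw":0.2},{"x":0,"y":0,"z":0,"rx":0,"ry":0,"rz":0,"jaw":0},{"x":0,"y":0,"z":0,"rx":0,"ry":0,"rz":0,"jaw":0},{"x":0,"y":0,"z":0,"rx":0,"ry":0,"rz":0,"jaw":0},{"x":0,"y":0,"z":0,"rx":0,"ry":0,"rz":0,"jaw":0},{"x":0,"y":0,"z":0,"rx":0,"ry":0,"rz":0,"jaw":0}]'
python3 - <<'E'
from wp import *
p,R=pose(); gp=p+R.apply([0,0,171]); print((gp@ex-635).round(2),(YF-gp@ey).round(2),gp[2].round(2)); need(635*ex+(YF-22)*ey+122*Z,toolR(-Z,ex),True)
E
```

```text
t: 19.58
eef_pos: [625.8, 107.7, 290.8]
tcp_rot: [3.141, -0.001, 1.718]
ft_force: [0.0, 0.1, 1.0]
opening: 0.401
t: 20.32
eef_pos: [626.1, 107.8, 292.7]
tcp_rot: [3.138, -0.0, 1.718]
ft_force: [-0.1, -0.4, 3.6]
opening: 0.1
0.74 91.35 121.65
xyz [ 0.4627 -0.0015 -0.0022] rot [ 0.0043 -0.0004 -0.0011]
```

```bash
python3 -m pendant '[{"x":0,"y":0,"z":-0.008,"rx":0,"ry":0,"rz":0,"jaw":0},{"x":0,"y":0,"z":-0.012,"rx":0,"ry":0,"rz":0,"jaw":0},{"x":0,"y":0,"z":-0.012,"rx":0,"ry":0,"rz":0,"jaw":0},{"x":0,"y":0,"z":-0.012,"rx":0,"ry":0,"rz":0,"jaw":0}]'
python3 - <<'E'
from wp import *
s=cam("side");crop(s,280,150,90,90,7,"d14.png")
for i in range(2):
  p,R=pose(); gp=p+R.apply([0,0,171]); print((gp@ex-635).round(2),(YF-gp@ey).round(2),gp[2].round(2),env.state()["ft_force"]); env.read_camera("side")
need(634.8*ex+(YF-30)*ey+122*Z,toolR(-Z,ex),True)
E
```

```text
t: 20.82
eef_pos: [626.0, 107.7, 294.0]
tcp_rot: [3.139, -0.0, 1.718]
ft_force: [0.2, 0.2, -3.0]
opening: 0.102
0.53 91.37 123.04 [ 0.66613035 -0.41201105 -1.14642688]
0.52 91.37 123.06 [-0.28250451 -0.28406893 -2.30443595]
xyz [ 0.4094 -0.0022  0.0074] rot [ 0.0035 -0.0004 -0.0011]
```

View pics/d14.png

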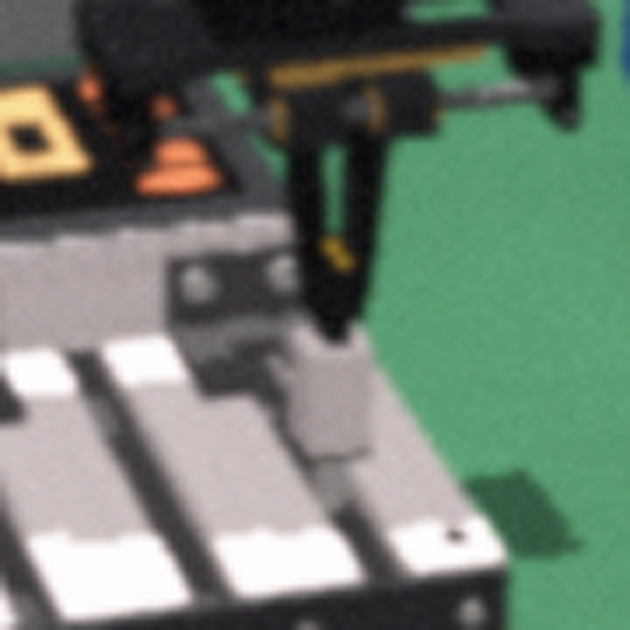

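The stud's weight is now on the gripper (−2.3 N) and it hangs upright. I'll slide it along the slot.

```bash
python3 -m pendant '[{"x":0.06,"y":-0.001,"z":0.001,"rx":0.003,"ry":0,"rz":0,"jaw":0},{"x":0.14,"y":-0.002,"z":0.001,"rx":0.003,"ry":0,"rz":0,"jaw":0},{"x":0.23,"y":-0.002,"z":0.001,"rx":0.003,"ry":0,"rz":0,"jaw":0},{"x":0.32,"y":-0.002,"z":0.001,"rx":0.003,"ry":0,"rz":0,"jaw":0},{"x":0.39,"y":-0.002,"z":0.001,"rx":0.003,"ry":0,"rz":0,"jaw":0},{"x":0.41,"y":-0.002,"z":0.001,"rx":0.003,"ry":0,"rz":0,"jaw":0},{"x":0.41,"y":-0.002,"z":0.001,"rx":0.003,"ry":0,"rz":0,"jaw":0}]'
python3 - <<'E'
from wp import *
s=cam("scene");crop(s,390,140,80,90,7,"s15.png")
c=cam("wrist");np.savez("w15.npz",**c);crop(c,220,60,200,300,2,"w15.png")
p,R=pose(); gp=p+R.apply([0,0,171]); print((gp@ex-635).round(2),(YF-gp@ey).round(2),gp[2].round(2),env.state()["ft_force"],env.state()["moment"])
need(634.7*ex+(YF-2)*ey+122.5*Z,toolR(-Z,ex),True)
E
```

```text
t: 21.85
eef_pos: [616.7, 168.7, 294.0]
tcp_rot: [3.141, -0.0, 1.718]
ft_force: [-0.3, -0.0, -1.9]
opening: 0.102
-0.06 30.16 122.99 [-0.08564686 -1.1062214  -1.44518891] [-0.07909151  0.00249993 -0.01177533]
xyz [ 0.1881 -0.0014  0.0033] rot [ 0.0005 -0.0004 -0.0015]
```

View pics/w15.png

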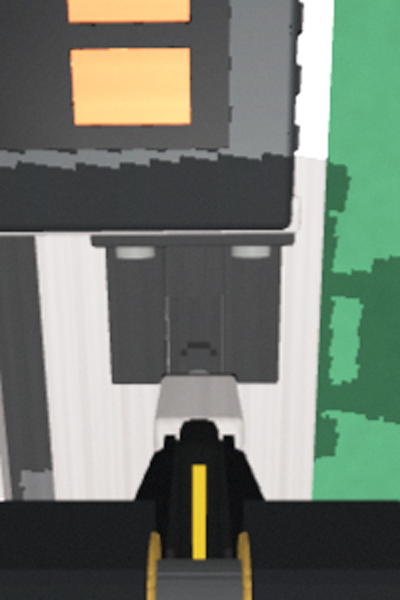

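View pics/s15.png

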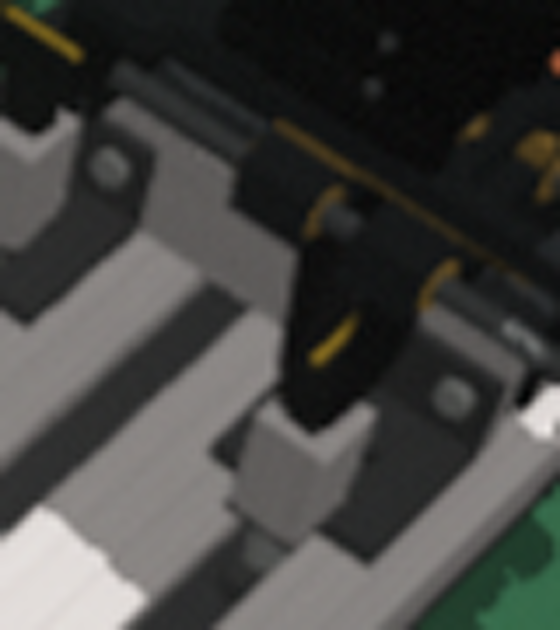

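```bash
python3 -m pendant '[{"x":0.04,"y":-0.003,"z":0.001,"rx":0,"ry":0,"rz":0,"jaw":0},{"x":0.09,"y":-0.003,"z":0.001,"rx":0,"ry":0,"rz":0,"jaw":0},{"x":0.14,"y":-0.003,"z":0.001,"rx":0,"ry":0,"rz":0,"jaw":0},{"x":0.18,"y":-0.003,"z":0.001,"rx":0,"ry":0,"rz":0,"jaw":0},{"x":0.185,"y":-0.003,"z":0.001,"rx":0,"ry":0,"rz":0,"jaw":0}]'
python3 -m pendant '[{"x":0.01,"y":0,"z":0,"rx":0,"ry":0,"rz":0,"jaw":0},{"x":0.02,"y":0,"z":0,"rx":0,"ry":0,"rz":0,"jaw":0},{"x":0.02,"y":0,"z":0,"rx":0,"ry":0,"rz":0,"jaw":0}]'
python3 - <<'E'
from wp import *
p,R=pose(); gp=p+R.apply([0,0,171]); print((gp@ex-635).round(2),(YF-gp@ey).round(2),gp[2].round(2),env.state()["ft_force"],env.state()["moment"])
E
```

```text
t: 22.58
eef_pos: [612.1, 196.5, 293.9]
tcp_rot: [3.141, -0.0, 1.719]
ft_force: [0.0, 1.3, -2.4]
opening: 0.104
t: 22.95
eef_pos: [611.8, 198.9, 293.8]
tcp_rot: [3.141, -0.0, 1.718]
ft_force: [0.8, 0.3, -1.5]
opening: 0.105
-0.5 -0.85 122.85 [ 0.78814457  0.31342137 -1.51865358] [-0.06426085  0.04314128  0.00125358]
```

```bash
python3 -m pendant '[{"x":0.008,"y":0,"z":0,"rx":0,"ry":0,"rz":0,"jaw":0},{"x":0.008,"y":0,"z":0,"rx":0,"ry":0,"rz":0,"jaw":0}]'
python3 -m pendant '[{"x":0.006,"y":0,"z":0,"rx":0,"ry":0,"rz":0,"jaw":0},{"x":0.006,"y":0,"z":0,"rx":0,"ry":0,"rz":0,"jaw":0}]'
python3 -c "
from wp import *
p,R=pose(); gp=p+R.apply([0,0,171]); print((gp@ex-635).round(2),(YF-gp@ey).round(2),gp[2].round(2),env.state()['ft_force'],env.state()['moment'])"
```

```text
t: 23.2
eef_pos: [611.6, 200.1, 293.9]
tcp_rot: [3.141, -0.0, 1.718]
ft_force: [-0.2, -0.2, -2.1]
opening: 0.105
t: 23.45
eef_pos: [611.5, 200.8, 293.9]
tcp_rot: [3.141, 0.0, 1.718]
ft_force: [1.6, -2.8, -2.7]
opening: 0.103
-0.47 -2.73 122.87 [ 1.56271212 -2.80063616 -2.65325837] [-0.59983722  0.01497994 -0.02752404]
```

Contact with the notch end is at axis −2.7 mm, against about −3 expected, so the stud is home. I'll give it the quarter turn now, in two calls.

```bash
python3 -m pendant '[{"x":0,"y":0,"z":0.003,"rx":0,"ry":0,"rz":0.15,"jaw":0},{"x":0,"y":0,"z":0.003,"rx":0,"ry":0,"rz":0.3,"jaw":0},{"x":0,"y":0,"z":0.003,"rx":0,"ry":0,"rz":0.45,"jaw":0},{"x":0,"y":0,"z":0.003,"rx":0,"ry":0,"rz":0.6,"jaw":0},{"x":0,"y":0,"z":0.003,"rx":0,"ry":0,"rz":0.75,"jaw":0},{"x":0,"y":0,"z":0.003,"rx":0,"ry":0,"rz":0.9,"jaw":0},{"x":0,"y":0,"z":0.003,"rx":0,"ry":0,"rz":1,"jaw":0}]'
python3 -m pendant '[{"x":0,"y":0,"z":0,"rx":0,"ry":0,"rz":0.15,"jaw":0},{"x":0,"y":0,"z":0,"rx":0,"ry":0,"rz":0.3,"jaw":0},{"x":0,"y":0,"z":0,"rx":0,"ry":0,"rz":0.45,"jaw":0},{"x":0,"y":0,"z":0,"rx":0,"ry":0,"rz":0.6,"jaw":0},{"x":0,"y":0,"z":0,"rx":0,"ry":0,"rz":0.75,"jaw":0},{"x":0,"y":0,"z":0,"rx":0,"ry":0,"rz":0.9,"jaw":0},{"x":0,"y":0,"z":0,"rx":0,"ry":0,"rz":1,"jaw":0},{"x":0,"y":0,"z":0,"rx":0,"ry":0,"rz":1,"jaw":0}]'
python3 - <<'E'
from wp import *
p,R=pose(); gp=p+R.apply([0,0,171]); print((gp@ex-635).round(2),(YF-gp@ey).round(2),gp[2].round(2),env.state()['ft_force'],env.state()['moment'],env.state()["joints"].round(2))
need(634.6*ex+(YF+2.9)*ey+121*Z,toolR(-Z,-ey),True)
s=cam("side");crop(s,260,130,100,90,7,"d16.png")
s=cam("scene");crop(s,390,120,90,100,6,"s16.png")
c=cam("wrist");np.savez("w16.npz",**c);cv2.imwrite("pics/w16.png",c["img"][:,:,::-1])
E
```

```text
t: 24.32
eef_pos: [611.3, 200.7, 293.2]
tcp_rot: [-3.141, 0.001, 0.929]
ft_force: [-0.8, -4.3, -1.7]
opening: 0.101
t: 25.32
eef_pos: [611.2, 200.4, 293.1]
tcp_rot: [3.141, 0.002, 0.146]
ft_force: [-2.1, -4.7, -1.4]
opening: 0.099
-1.19 -2.3 122.06 [-2.06330155 -4.66468306 -1.41542897] [-1.37444299  0.57301372  0.05794286] [ 0.21  0.64  1.62 -0.    0.89  1.64]
xyz [ 0.0034 -0.0032  0.0071] rot [ 0.0009  0.0021 -0.0024]
```

View pics/d16.png

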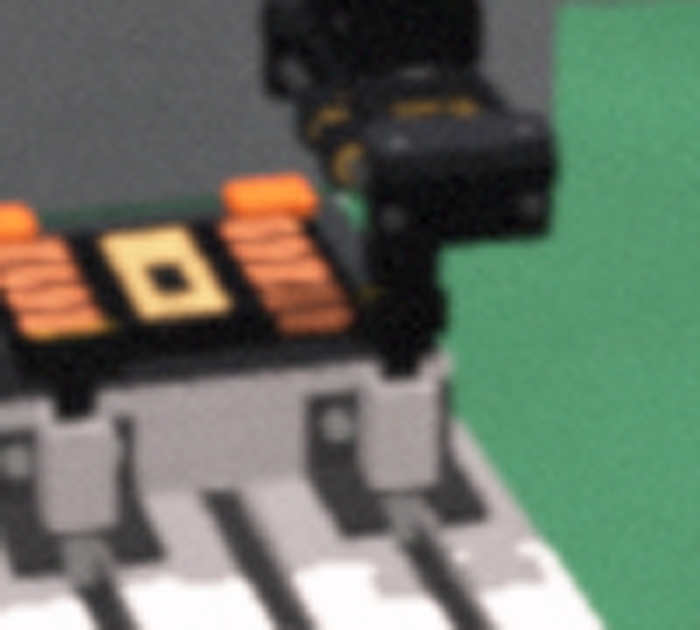

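View pics/s16.png

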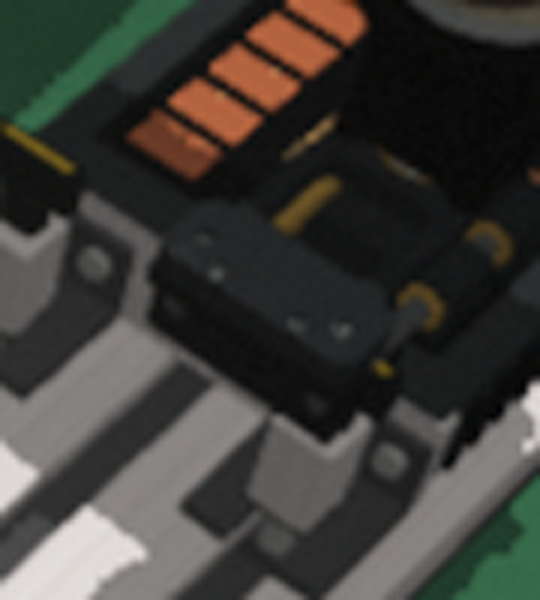

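View pics/w16.png

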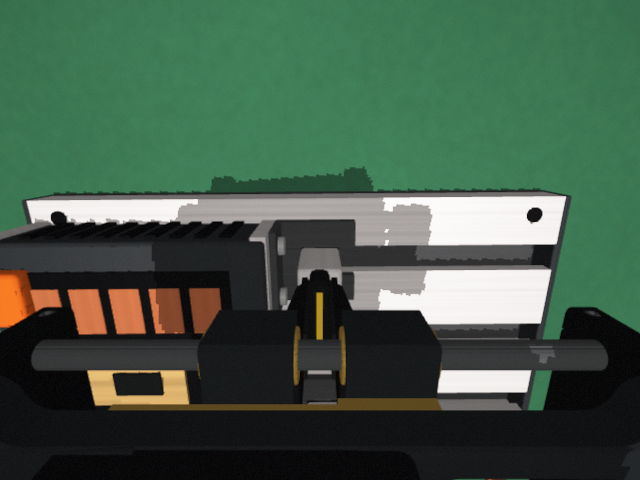

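```bash
python3 -m pendant '[{"x":0,"y":0,"z":0.005,"rx":0,"ry":0,"rz":-0.002,"jaw":0},{"x":0,"y":0,"z":0.01,"rx":0,"ry":0,"rz":-0.002,"jaw":0},{"x":0,"y":0,"z":0.01,"rx":0,"ry":0,"rz":-0.002,"jaw":0},{"x":0,"y":0,"z":0.01,"rx":0,"ry":0,"rz":-0.002,"jaw":0}]'
python3 -c "
from wp import *
p,R=pose(); gp=p+R.apply([0,0,171]); print((gp@ex-635).round(2),(YF-gp@ey).round(2),gp[2].round(2),env.state()['ft_force'],env.state()['moment'],R.as_matrix().round(4)[:,2])"
```

```text
t: 25.98
eef_pos: [611.4, 200.5, 292.6]
tcp_rot: [3.141, -0.0, 0.149]
ft_force: [-2.6, -4.8, 6.3]
opening: 0.103
-0.73 -2.36 121.61 [-2.56538035 -4.76438021  6.31515652] [-1.32294216  0.83599358  0.03942289] [ 1.e-04 -6.e-04 -1.e+00]
```

```bash
python3 -m pendant '[{"x":0,"y":0,"z":-0.003,"rx":0,"ry":0,"rz":0,"jaw":0},{"x":0,"y":0,"z":-0.003,"rx":0,"ry":0,"rz":0,"jaw":0.15},{"x":0,"y":0,"z":-0.003,"rx":0,"ry":0,"rz":0,"jaw":0.2},{"x":0,"y":0,"z":-0.003,"rx":0,"ry":0,"rz":0,"jaw":0.35},{"x":0,"y":0,"z":-0.003,"rx":0,"ry":0,"rz":0,"jaw":0.35},{"x":0,"y":0,"z":-0.003,"rx":0,"ry":0,"rz":0,"jaw":0.35}]'
python3 - <<'E'
from wp import *
c=cam("wrist");np.savez("w17.npz",**c);crop(c,200,180,240,240,3,"w17.png")
s=cam("side");crop(s,260,130,100,90,7,"d17.png")
E
```

```text
t: 26.72
eef_pos: [611.5, 201.1, 292.3]
tcp_rot: [-3.141, -0.0, 0.149]
ft_force: [1.0, 0.7, -0.4]
opening: 0.349
```

View pics/w17.png

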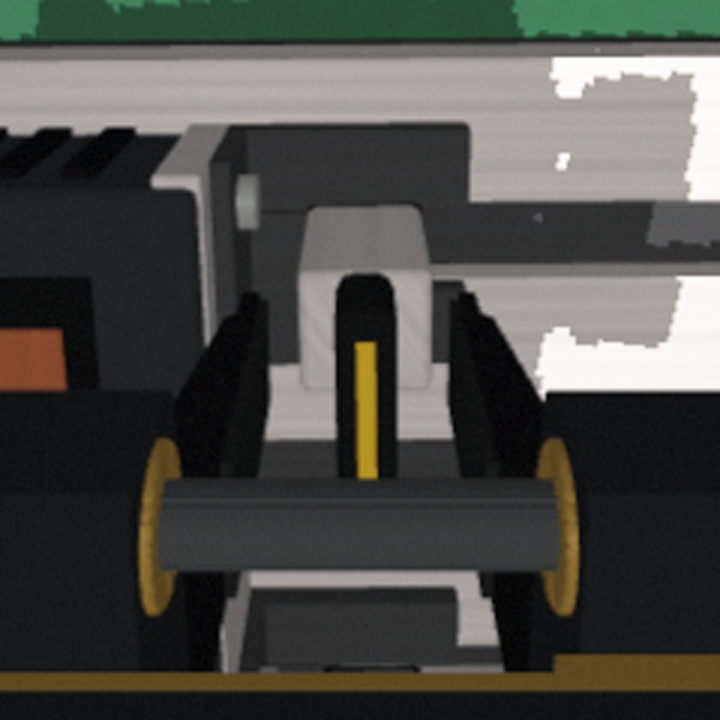

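View pics/d17.png

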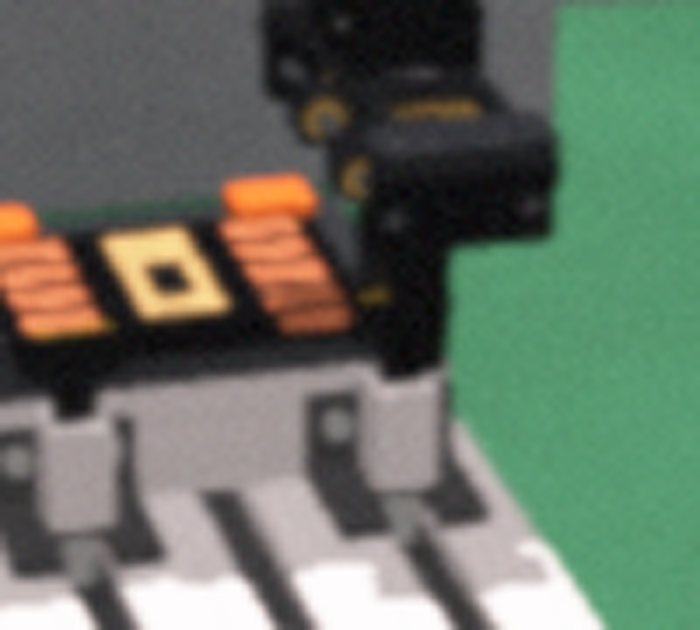

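The stud is upright, with its handle across the slot and the jaws clear. I'll retract straight up and check.

```bash
python3 -m pendant '[{"x":0,"y":0,"z":-0.1,"rx":0,"ry":0,"rz":0,"jaw":0.35},{"x":0,"y":0,"z":-0.25,"rx":0,"ry":0,"rz":0,"jaw":0.35},{"x":0,"y":0,"z":-0.5,"rx":0,"ry":0,"rz":0,"jaw":0.35},{"x":0,"y":0,"z":-0.8,"rx":0,"ry":0,"rz":0,"jaw":0.35},{"x":0,"y":0,"z":-0.8,"rx":0,"ry":0,"rz":0,"jaw":0.35}]'
python3 - <<'E'
from wp import *
c=cam("wrist");np.savez("w18.npz",**c);cv2.imwrite("pics/w18.png",c["img"][:,:,::-1])
s=cam("side");crop(s,250,130,110,100,7,"d18.png")
im=c["img"];g=cv2.cvtColor(im,cv2.COLOR_RGB2HSV); m=((g[...,0]>20)&(g[...,0]<35)&(g[...,1]>150)&(g[...,2]>100)).astype(np.uint8)
n,l,st,ce=cv2.connectedComponentsWithStats(m)
for i in range(1,n):
    if st[i,4]>40:
        q=onz(c,ce[i],128);print(st[i],ce[i],(q@ex-635).round(1),(YF-q@ey).round(1))
        ys,xs=np.nonzero(l==i); a=onz(c,(xs[ys<ys.min()+3].mean(),ys.min()+1),128);b=onz(c,(xs[ys>ys.max()-3].mean(),ys.max()-1),128);d=b-a;print("yaw to ex",np.arctan2(d@ey,d@ex))
E
```

```text
t: 27.45
eef_pos: [611.3, 201.0, 417.0]
tcp_rot: [-3.141, -0.008, 0.149]
ft_force: [0.7, 1.2, -1.3]
opening: 0.347
[319 232   5  35 167] [320.90419162 249.46706587] -1.4 -2.4
yaw to ex -3.1243331213983003
[321 370   5  26 103] [322.58252427 382.55339806] -132.8 -0.5
yaw to ex 3.1354915607849714
```

View pics/w18.png

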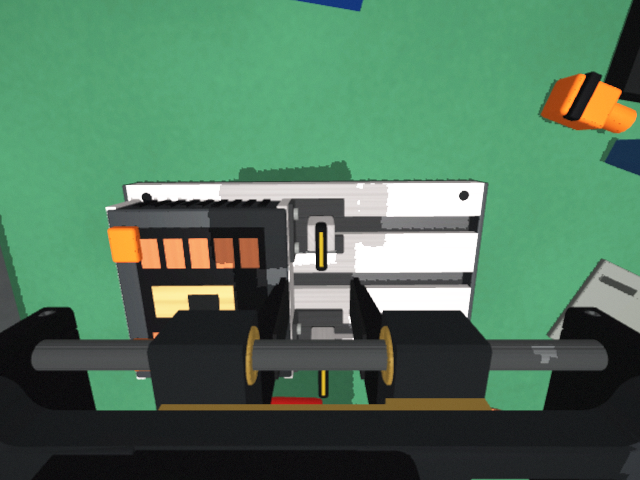

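View pics/d18.png

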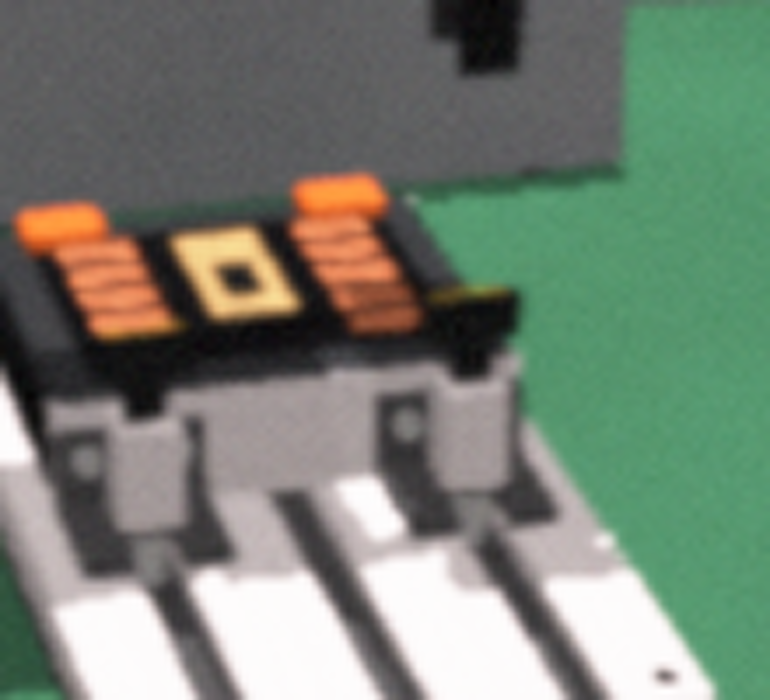

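The handle strip is at (321,249). It measures 2.4 mm past the foot's origin, and across the slot to within about 1°. One last whole-bench look, then hand in.

```bash
python3 - <<'E'
from wp import *
s=cam("scene");cv2.imwrite("pics/s19.png",s["img"][:,:,::-1])
print(env.state()["t"],env.state()["ft_force"]); 
E
```

```text
27.6 [ 0.17456349 -0.09789613 -0.45676485]
```

View pics/s19.png

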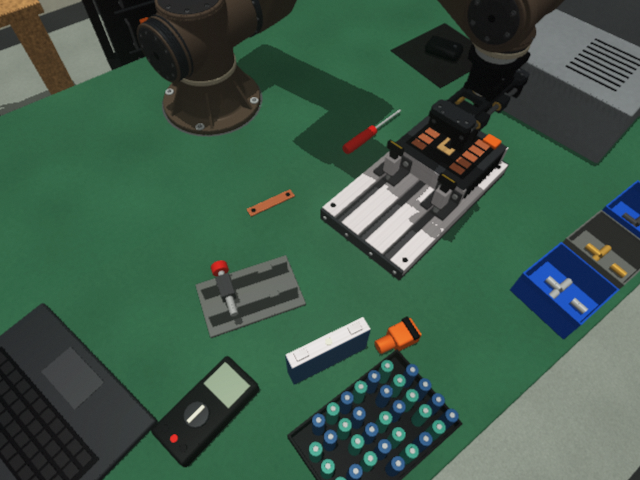

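The stud stands in the empty foot at about (442,193), a match for the finished one. The pin, busbar, driver, cell, plug and multimeter are where they were, and the arm is clear.

```bash
python3 -c "
from cell import env
print(env.job_done())"
```

```text
the job is handed in; nothing more can be done
None
```

The job is done and handed in at about 27.6 s, well inside the 67 s limit. I took the stud from the cradle and stood it head down in the empty foot's slot, about 92 mm in front of the foot. I let go, and it stood by itself. I then gripped it by the handle, slid it along the slot until it touched the notch end, gave it a quarter turn and released it.

**Last checks**
- **Position and turn:** the stud's axis is about 2.4 mm past the foot's origin. Full contact would be 3 mm, and the same view reads the finished stud 0.5 mm past its own origin. The handle lies across the slot to within about 1°, and the stud is upright with the gripper clear.
- **Bench:** the pin and the other bystanders look unmoved in the final scene picture. I compared them by eye and did not measure them.
- **Forces:** the readings I saw stayed under about 10 N, and none showed a collision.

**What went wrong along the way**
- My first move calls were refused because rows need every field filled in.
- My first 45° grasp tilt over the cradle ran into the wrist's joint limit, so I used 20° instead.
- The calibration of the side and scene cameras disagreed with the wrist camera by about 1 pixel (2–3 mm). I used the wrist camera and the contact forces for the final alignment.

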